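# Put the shaping tools away and pin the cabinet door

## Task

Put the tools away: swing the bench cabinet's door wide open by its handle, set every loose piece of tooling from the bench into the tray on the inside of the door, and shut the door fully again. Then lock it with the quick-release pin that stands in the wooden rest: hold its thumb button in, put the pin down through the bracket and the door's tab until its collar sits on the bracket, and let go so that the button springs out and the pin locks. Leave the glue bottle, the edging roll and the offcut where they are.

Things in the scene. Friction and masses are not known exactly. Their poses are not given: they have to be found in the camera images.
- cabinet: Low plywood cabinet fixed on the bench, 220 deep (x), 300 wide (y), 178 high; its open front (-x) is covered by the door. Origin: centre of its underside; z up. A steel bracket plate, 6 thick, 44 wide, top flush with the roof (z 178), sticks out 57 beyond the front of the roof; a 3 mm fixing strip lies on the roof behind it.
- door (a joint): Hinge angle of the door, rad: 0 shut, grows to 1.75 fully open. It turns about an upright line, clockwise seen from above as it opens, its free edge coming out towards the robot. It stays where it is left (friction about 0.12 N m) and has no latch.
- door_hinge (a point): Point on the door's upright hinge line at its +y edge, 115 above the bench. Axes turn with the door: -y runs from the hinge along the door to its free edge, -x points out of its outer face, +x into the cabinet, z up; at angle 0 parallel to the cabinet's. Panel 14 thick (x -7 to 7), 290 long, top edge 161 above the bench.
- door_handle (a point): Middle of the upright round handle bar, 10 thick, 115 above the bench; the bar runs from 75 to 148 above the bench, 35 off the door's outer face, joined to it by a level round bar at each end. 150 from the hinge line along the door, 42 out (door's -x). Axes as door_hinge.
- tray (a point): Centre of the floor of the open tray on the inside of the door, 75 above the bench; axes as door_hinge. Clear floor 98 (x) by 188 (y): one long side is the door panel, the other three walls stand 22 above the floor, 4 thick. It lies 118 from the hinge line along the door, 56 inside.
- bracket_hole (a point): Centre of the 15 mm upright hole in the cabinet's steel bracket, at the bracket's top face, 178 above the bench; axes parallel to the cabinet's. Bracket 6 thick; 3 below it lies the door's tab when shut. In front of the door, below the tab, all is clear.
- tab_hole (a point): Centre of the 16 mm upright hole in the door's steel tab, at the tab's top face, 169 above the bench; axes as door_hinge. Tab 6 thick, 44 wide, on the door's top edge, 235 from the hinge line, reaching 49 out of the hinge plane. In line with the bracket hole when the door is shut.
- pin: Ball-lock quick-release pin, about 0.13 kg, at the start upright in the rest. Origin on its axis at the underside of its collar; z up the axis, shank downwards. Shank 12 thick, 40 long, last 10 tapered; collar 28 wide, 4 high; above it a dark steel head, 26 (x) by 22 (y), from 4 to 46 above the origin.
- button_face (a point): Middle of the outer face of the pin's light metal thumb button, on the head's +y side, 26 above the pin's origin; axes as the pin. 16 wide (x), 30 high, standing out 5. Squeezing the head across y presses it in.
- balls (a point): Point on the pin's axis midway between its two locking balls, 22.5 below the pin's origin; axes as the pin. They stand out along x, 20 across overall, 18.5 to 26.5 below the origin, and do not pass the 15 and 16 mm holes unless the button is held in, when they go back flush.
- pin_button (a joint): Travel of the thumb button in m: 0 out (balls out), 0.0047 fully in, flush with the head (balls in). It takes about 1.5 N to start and 4.7 N to hold it fully in; it springs back.
- pin_rest: Fixed wooden block, 56 by 56 by 46 high, with a 24 mm hole 42 deep in its top, in which the pin stands loosely with its collar on the top face; the balls pass this hole freely. Origin: centre of its underside on the bench.
- cutter: Steel cutter head, a fluted cylinder 36 across and 50 high, standing on end. Origin: centre of its underside, z along its axis. About 0.16 kg. May be absent.
- sanding_drum: Sanding drum, a cylinder 38 across and 50 high, brown abrasive on black rubber, standing on end. Origin: centre of its underside, z along its axis. About 0.09 kg. May be absent.
- bush: Brass flanged bush, a cylinder 32 across at its flanges and 50 high, standing on end. Origin: centre of its underside, z along its axis. About 0.14 kg. May be absent.
- spacer: Wooden spacer block 36 (x) by 30 (y) by 50 high (z), standing. Origin: centre of its underside. About 0.06 kg. May be absent.
- glue_bottle: White glue bottle, 60 across, 170 high: leave alone. Origin: centre of its underside.
- edging_roll: Roll of white edging strip lying flat, 130 across, 24 high: leave alone. Origin: centre of its underside.
- offcut: Flat pale offcut of board, 130 by 60 by 22: leave alone. Origin: centre of its underside.

How it is judged:
By the outcome, as a careful person would: the job done as asked, in the order asked, and still so for the second after the job is handed in, with the robot touching nothing.
Of cutter, sanding_drum, bush, spacer only 2 to 4 are there at a start; the rules pass over those that are not, and their reading is None.
At some moment in a run one of cutter, sanding_drum, bush, spacer may be knocked a few centimetres aside while the robot is not near it.
It also fails if it takes over 210 s, if anything falls off the work surface, if the arm or the gripper's body presses on something with over 40 N, if the wrist force passes 120 N, or if a joint passes its speed limit or range.

## Robot

A 6-joint arm with a two-finger parallel gripper is mounted at the origin on the work surface. World frame = base frame: x ahead of the robot, y to its left, z up, the work surface at z = 0. Lengths are in m, angles in rad, forces in N, time in s.
With the tool pointing down it reaches from about 0.325 to 0.85 m from the base axis. Payload 4.4 kg.
Tool frame: the origin (TCP) lies at the very end of the fingers, on their centre line; the grasp point (between the pads) lies 19 mm behind it (ctrl.tcp_to_grasp is the z of the grasp point in the tool frame, in m); z points along the fingers, y is the line along which they close (so a half turn about z gives the same grasp; the last joint's range is limited). The gripper opens to 94 mm and grips with 3 to 60 N. Pads are 16 mm wide; open, the fingers measure 119 mm over their backs; the gripper's body (75 mm by 177 mm) begins 78 mm behind the grasp point.
Start: joints at [1.075, 0.207, 1.542, -0, 1.393, -0.15], TCP at [0.195, 0.541, 0.205] pointing down, gripper open.
Joint ranges: [-2.73, 2.73], [-0.86, 2.22], [0.23, 2.46], [-1.11, 4.25], [0.08, 2.63], [-2.82, 2.82]. Speed limits (rad/s): [2.79, 2.79, 3.14, 3.14, 3.14, 3.14].

## Interface

Orientations are given as a unit quaternion [w, x, y, z].
In Python, from cell import ctrl gives the robot as it stands.
- The arm moves only by the tool step_arm, never from a script. Its argument "deltas" is a list that holds one entry, the list of rows, each a list of 7 numbers: the gripper's target within -1 to 1 (shut at 1, half-way at 0, fully open at -1), then the shift along the tool's x, y, z in mm, then the turn, a rotation vector about the tool's x, y, z in rad. In form: [[[claw, dx, dy, dz, rx, ry, rz], ...]]. A call has 1 to 5 rows; each row shifts and turns the commanded pose from where the row before left it, along the tool's axes as they then stand; what a row does not reach is not made up. A row lasts 1/10 s, in which the tool goes at most 50 mm and 8.59 degrees, less where a joint would pass 70% of its speed; a pose out of reach is approached as far as the arm can. A call with a gripper value outside its range is refused whole. The fingers move at their own pace and stop on an object; "force" is the grip in N (left out, the last holds). Time passes only in rows, so rows that do not move let the fingers close. It gives the time, the measured TCP pose, the force, the opening and the grip force at its end, in the units of the state.
- ctrl.state(): the state, without advancing time (a new reading comes with each control period).
- ctrl.capture(name): name is "scene" or "top"; returns a dict with "pixels" (480x640x3 uint8, red, green, blue), "intrinsics" (3x3 intrinsics, pixels), "cam_to_world" (4x4, takes a point from camera to world coordinates). Camera axes: x right, y down, z forward; pixel columns grow to the right and rows downward; lengths in m; the calibration is good to about 2 mm. A picture is of the moment at which its call begins. There is no depth.
- ctrl.hand_in(): hands the job in; it is judged then, once.
The state is a dict: "time_s": time; "q": joint angles; "qvel": joint speeds; "joint_efforts": joint torques, N m; "ee_pos": TCP position; "tcp_rot": TCP orientation; "contact_force": force on the tool from outside, world axes, zero at the start; "ft_torque": the same for the moment, N m; "opening": finger opening in m; "grasp_force": force on a finger pad.
Only numpy, scipy, OpenCV 4.12 (cv2) and the standard library are available. Lean on these libraries where they do the work, as an engineer would, in place of code of your own. Each camera call takes 0.05 s, during which the arm holds its last target. There are 200 camera calls.

## Working session

There is one attempt and no reset: what is moved stays moved. The work goes in short steps, Python scripts to look and compute and a tool call to move; the robot and the scene stay as the last step left them, time stands still between calls to the robot, and variables do not carry over. Pictures are saved under pics/ and viewed, at most 15 in all, crops included, and the job is handed in when it is done.

Besides the shell and the picture viewer there is one more tool, called after "Request:" by a JSON object that holds its "name" and its "arguments", one argument or row to a line. step_arm: Moves the arm, as the interface text tells. Its arguments: {"type":"object","properties":{"deltas":{"type":"array","items":{"type":"array","items":{"type":"array","items":{"type":"number"}}}},"force":{"type":"number"}},"required":["deltas"]}

```bash
ls; mkdir -p pics
cat > h.py <<'E'
import numpy as np, cv2
from cell import ctrl
from scipy.spatial.transform import Rotation as R
def cap(n,f=None):
    c=ctrl.capture(n)
    if f: cv2.imwrite('pics/'+f,c['pixels'][:,:,::-1])
    return c
def ray(c,u,v):
    T=np.array(c['cam_to_world']);d=T[:3,:3]@np.linalg.inv(c['intrinsics'])@[u,v,1.]
    return T[:3,3],d/np.linalg.norm(d)
def onz(c,u,v,z):
    o,d=ray(c,u,v);return o+d*(z-o[2])/d[2]
def tri(r1,r2):
    A=[];b=[]
    for o,d in (r1,r2):
        P=np.eye(3)-np.outer(d,d);A.append(P);b.append(P@o)
    p=np.linalg.lstsq(np.vstack(A),np.hstack(b),rcond=None)[0]
    return p,[float(np.linalg.norm((np.eye(3)-np.outer(d,d))@(p-o))) for o,d in (r1,r2)]
def proj(c,p):
    T=np.linalg.inv(np.array(c['cam_to_world']));q=np.array(c['intrinsics'])@(T[:3,:3]@np.asarray(p)+T[:3,3]);return q[:2]/q[2]
E
python3 - <<'E'
from h import *
np.set_printoptions(precision=4,suppress=True)
for n in('scene','top'):
    c=cap(n,n+'0.png');print(n,c['intrinsics'],c['cam_to_world'])
print(ctrl.state(),ctrl.tcp_to_grasp)
E
```

```text
pics
scene [[437.6065   0.     313.1711]
 [  0.     437.6065 241.7159]
 [  0.       0.       1.    ]] [[ 0.3962  0.6368 -0.6614  1.2555]
 [ 0.918  -0.29    0.2706 -0.2859]
 [-0.0195 -0.7144 -0.6995  0.8851]
 [ 0.      0.      0.      1.    ]]
top [[478.6217   0.     317.916 ]
 [  0.     478.6217 241.6877]
 [  0.       0.       1.    ]] [[-0.0147 -0.9959  0.0895  0.4159]
 [-0.9999  0.0148  0.0006  0.011 ]
 [-0.002  -0.0895 -0.996   1.5376]
 [ 0.      0.      0.      1.    ]]
{'time_s': 0.1, 'q': array([ 1.0745,  0.2074,  1.5428,  0.    ,  1.3935, -0.1505]), 'qvel': array([ 0.0012, -0.0018, -0.0023,  0.0004, -0.0006,  0.0001]), 'joint_efforts': array([  0.0003, -37.1869, -28.2291,   0.0699,   0.0313,  -0.0001]), 'ee_pos': array([0.1946, 0.5403, 0.2044]), 'tcp_rot': array([-0.0003,  0.172 ,  0.9851, -0.001 ]), 'contact_force': array([-0.4707, -0.0633,  0.3659]), 'ft_torque': array([-0.0077, -0.0226,  0.0392]), 'grasp_force': 0.0, 'opening': 0.09403659890866028} -0.0188
```

View pics/scene0.png

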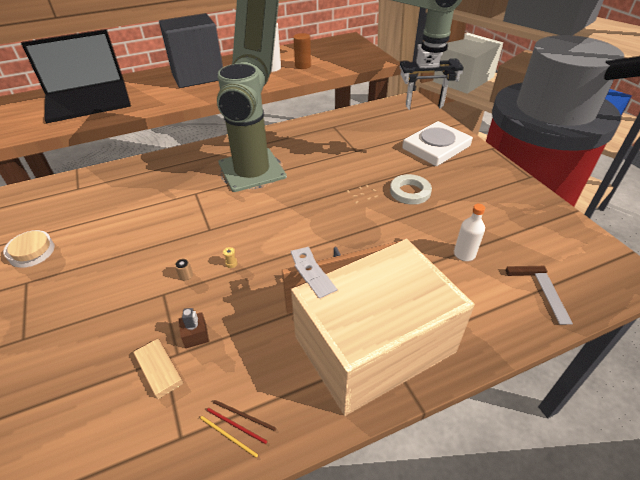

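View pics/top0.png

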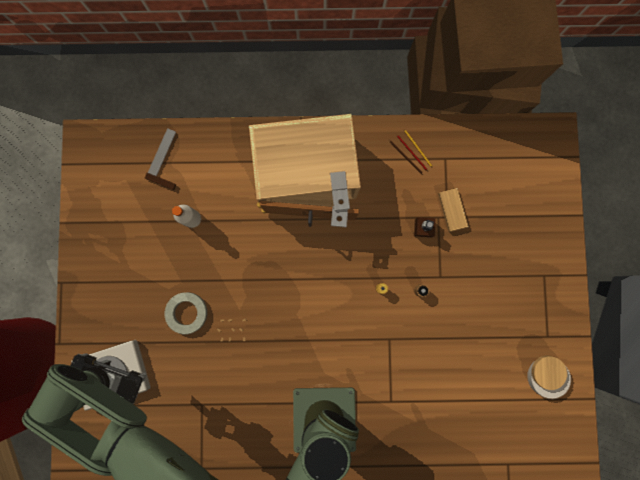

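The scene view shows the cabinet (380,320), bush (230,257), drum (183,269) and the pin in its rest (192,325). The top view shows the bush (383,288), drum (423,290), rest (427,227) and bracket or tab holes at (341,201) and (338,219), so the door looks ajar. I'll enlarge both.

Run:
```python
import cv2,numpy as np
t=cv2.imread('pics/top0.png');s=cv2.imread('pics/scene0.png')
a=cv2.resize(t[110:310,240:450],None,fx=3.8,fy=3,interpolation=cv2.INTER_CUBIC)
a=cv2.resize(t[105:305,240:480],None,fx=3,fy=3,interpolation=cv2.INTER_CUBIC)
b=cv2.resize(s[230:410,150:390],None,fx=3.3,fy=3.3,interpolation=cv2.INTER_CUBIC)
cv2.imwrite('pics/t1.png',a);cv2.imwrite('pics/s1.png',b)
```

```text
(no output)
```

View pics/t1.png

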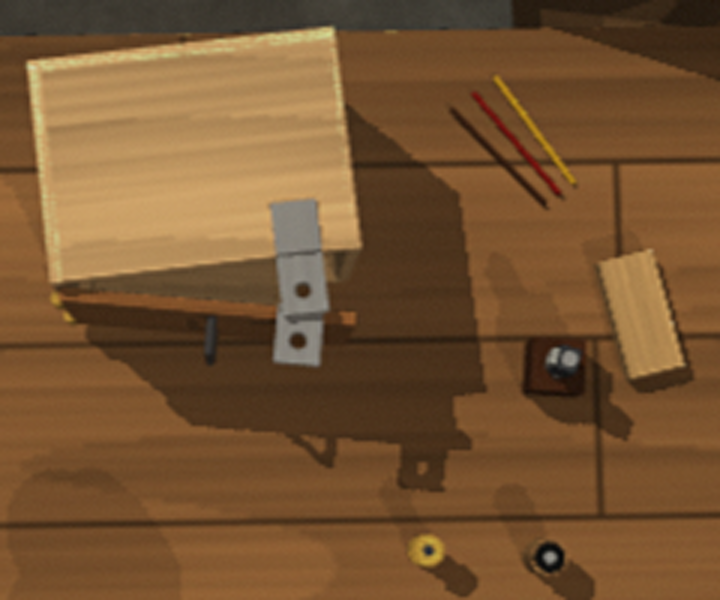

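View pics/s1.png

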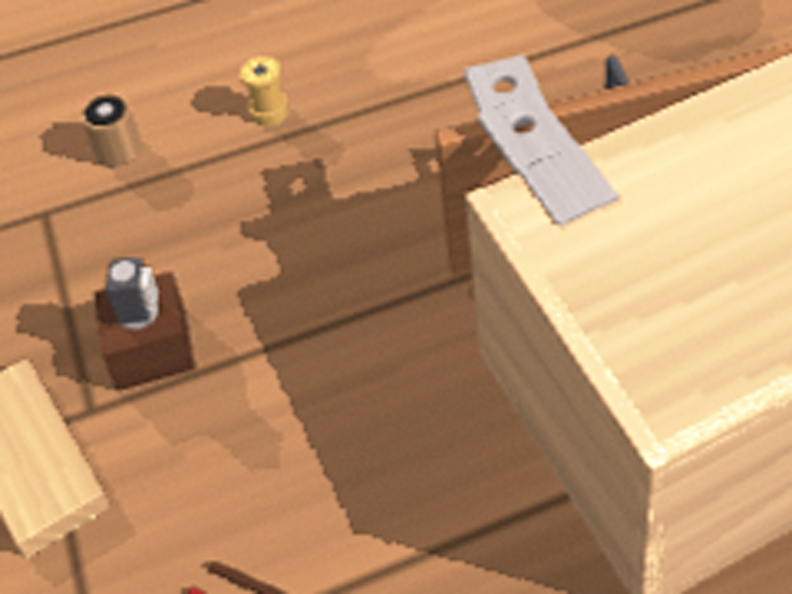

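The crops show the bracket hole at t1 (303,289) and s1 (524,124), and the tab hole at t1 (298,340) and s1 (505,84). The door is about 0.2 rad ajar, and the only tooling is the bush and the drum. Next I measure positions and crop the pin.

```bash
cat > m1.py <<'E'
from h import *
np.set_printoptions(precision=4,suppress=True)
t=cap('top');s=cap('scene')
T=lambda u,v:(240+u/3-.33,105+v/3-.33)
S=lambda u,v:(150+u/3.3-.35,230+v/3.3-.35)
def both(n,a,b): print(n,*tri(ray(t,*T(*a)),ray(s,*S(*b))))
both('brkhole',(303,289),(524,124));both('tabhole',(298,340),(505,84))
both('bushtop',(427,550),(262,70));both('drumtop',(549,557),(106,110))
both('cabcorner front -y',(360,246),(470,196));both('cab back -y',(332,28),(652,465))
both('handle top',(211,321),(613,60)); 
for n,p in (('b+y',(28,62)),('b-y',(332,28)),('f-y',(360,246)),('f+y',(55,283))): print(n,onz(t,*T(*p),.178))
for n,p in (('restA',(527,340)),('restB',(585,340)),('restC',(523,393)),('restD',(584,396))): print(n,onz(t,*T(*p),.046))
for n,p in (('restA',(95,290)),('restB',(175,272)),('restC',(193,348)),('restD',(115,388))): print(n,onz(s,*S(*p),.046 if n in('restA','restB') else 0))
tt=cv2.cvtColor(t['pixels'],4)[210:245,405:445];ss=cv2.cvtColor(s['pixels'],4)[300:350,172:215]
f=lambda i:cv2.resize(i,(400,480),interpolation=cv2.INTER_LANCZOS4)
cv2.imwrite('pics/pin.png',np.hstack([f(tt),f(ss)]))
E
python3 m1.py
```

```text
brkhole [ 0.6549 -0.0542  0.1776] [0.0011102986715782529, 0.0011102986715783862]
tabhole [ 0.6071 -0.0487  0.1681] [0.001317510478030236, 0.001317510478030703]
bushtop [ 0.403  -0.1832  0.049 ] [0.0010014347249358495, 0.0010014347249361372]
drumtop [ 0.3939 -0.3089  0.0482] [0.001044261802914535, 0.0010442618029145184]
cabcorner front -y [ 0.6962 -0.1093  0.1765] [0.0016243103132306176, 0.001624310313230594]
cab back -y [ 0.9115 -0.0876  0.1781] [0.0008187685328575114, 0.0008187685328541091]
handle top [0.6241 0.0304 0.1746] [0.00323102648297122, 0.003231026482971366]
b+y [0.8817 0.2079 0.178 ]
b-y [ 0.9112 -0.0883  0.178 ]
f-y [ 0.6954 -0.1107  0.178 ]
f+y [0.6638 0.1824 0.178 ]
restA [ 0.6201 -0.2951  0.046 ]
restB [ 0.6191 -0.3558  0.046 ]
restC [ 0.5643 -0.2891  0.046 ]
restD [ 0.5603 -0.3526  0.046 ]
restA [ 0.5644 -0.3498  0.046 ]
restB [ 0.5723 -0.294   0.046 ]
restC [ 0.6072 -0.298   0.    ]
restD [ 0.6173 -0.3567  0.    ]
```

View pics/pin.png

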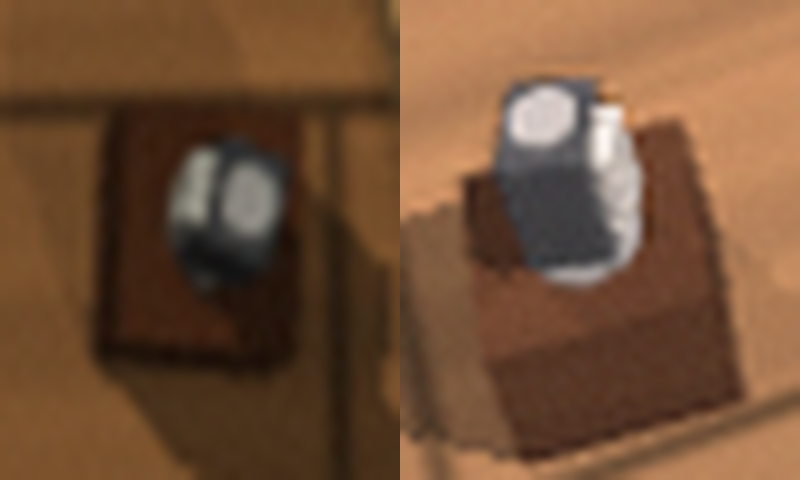

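The crop shows the light button on the head's +y side, the left in top and the right in scene. The disc on the head's top is at top crop (250,197) and scene crop (545,115). Checks so far: hole heights of 0.1776 and 0.168, and object tops near 0.049. Next I'll locate the pin, bottle and handle, and plan the approach.

```bash
cat >> h.py <<'E'
def plan(x,y,z,phi=None,start=None,step=45):
    """rows to reach TCP xyz with closing-direction angle phi, tool down; turn is spread over the rows"""
    if start is None:
        s=ctrl.state();p=np.array(s['ee_pos']);X=R.from_quat(np.roll(s['tcp_rot'],-1)).as_matrix()[:,0];f=np.arctan2(X[1],X[0])-np.pi/2
    else: p=np.array(start[:3]);f=start[3]
    if phi is None: phi=f
    dphi=(phi-f+np.pi/2)%np.pi-np.pi/2
    d=np.array([x,y,z])-p;n=int(max(np.ceil(np.linalg.norm(d)*1000/step),np.ceil(abs(dphi)/.145),1))
    print('from',p.round(4),round(float(f),3),'q6 end ~',round(float(np.arctan2(y,x)-f-dphi),2),'n',n)
    for i in range(n):
        a=f+dphi*i/n+np.pi/2;e=d*1000/n
        print([round(float(v),2) for v in (e[0]*np.cos(a)+e[1]*np.sin(a),e[0]*np.sin(a)-e[1]*np.cos(a),-e[2],0,0,-dphi/n)])
hinge=np.array([.6567,.1823]);cy=.105
def door(th,x,y):
    a=cy-th;return hinge+[x*np.cos(a)-y*np.sin(a),x*np.sin(a)+y*np.cos(a)]
E
python3 - <<'E'
from h import *
np.set_printoptions(precision=4,suppress=True)
t=cap('top');s=cap('scene')
print('pintop',*tri(ray(t,429.5,223.9),ray(s,187.6,311.7)))
print('bottle',*tri(ray(t,180,211),ray(s,478,209)))
a,b=[onz(s,172+(u-400)*43/400,300+v*50/480,z) for u,v,z in((510,168,.092),(590,172,.092))];print('yaw dir x-face',np.arctan2(*(b-a)[:2])*-1)
a,b=[onz(s,172+(u-400)*43/400,300+v*50/480,z) for u,v,z in((512,256,.050),(612,264,.050))];print(np.arctan2(*(b-a)[:2])*-1)
a,b=[onz(t,405+u/10,210+v*35/480,.092) for u,v in((233,150),(214,255))];print('top',np.arctan2(*(a-b)[:2][::-1]))
print('handle pred',door(.204,-.042,-.150),proj(t,[*door(.204,-.042,-.15),.148]),'crop',(proj(t,[*door(.204,-.042,-.15),.148])-[240,105])*3)
print(door(.204,-.042,-.15),'tray',door(1.6,.056,-.118))
plan(.600,.037,.21,1.471); plan(.600,.037,.118,1.471,start=(.600,.037,.21,1.471))
E
```

```text
pintop [ 0.5952 -0.326   0.0933] [0.0017940534203143943, 0.0017940534203138767]
bottle [0.6368 0.4138 0.1642] [0.003888632802937054, 0.0038886328029371143]
yaw dir x-face -0.47904999289546674
-0.5105730167392208
top -0.27538693628173117
handle pred [0.6001 0.0372] [308.9844 221.6219] crop [206.9533 349.8658]
[0.6001 0.0372] tray [0.5433 0.1175]
from [0.1947 0.5407 0.205 ] 1.225 q6 end ~ -1.41 n 15
[-36.8, -22.44, -0.33, 0.0, 0.0, -0.02]
[-36.43, -23.04, -0.33, 0.0, 0.0, -0.02]
[-36.04, -23.63, -0.33, 0.0, 0.0, -0.02]
[-35.65, -24.22, -0.33, 0.0, 0.0, -0.02]
[-35.25, -24.8, -0.33, 0.0, 0.0, -0.02]
[-34.84, -25.37, -0.33, 0.0, 0.0, -0.02]
[-34.42, -25.94, -0.33, 0.0, 0.0, -0.02]
[-33.99, -26.5, -0.33, 0.0, 0.0, -0.02]
[-33.55, -27.06, -0.33, 0.0, 0.0, -0.02]
[-33.1, -27.6, -0.33, 0.0, 0.0, -0.02]
[-32.64, -28.14, -0.33, 0.0, 0.0, -0.02]
[-32.18, -28.67, -0.33, 0.0, 0.0, -0.02]
[-31.7, -29.2, -0.33, 0.0, 0.0, -0.02]
[-31.22, -29.71, -0.33, 0.0, 0.0, -0.02]
[-30.73, -30.22, -0.33, 0.0, 0.0, -0.02]
from [0.6   0.037 0.21 ] 1.471 q6 end ~ -1.41 n 3
[0.0, 0.0, 30.67, 0.0, 0.0, -0.0]
[0.0, 0.0, 30.67, 0.0, 0.0, -0.0]
[0.0, 0.0, 30.67, 0.0, 0.0, -0.0]
```

Request:
{"name": "step_arm", "arguments": {
  "deltas": [
    [[-1,-37,-22.5,0,0,0,-0.02],[-1,-36,-23,0,0,0,-0.02],[-1,-36,-24,0,0,0,-0.02],[-1,-36,-24,0,0,0,-0.02],[-1,-35,-25,0,0,0,-0.02]]
  ]
}}

```text
time_s: 0.8
ee_pos: [0.3317, 0.3724, 0.2056]
tcp_rot: [0.0, 0.122, 0.993, 0.0]
contact_force: [1.3, -0.3, -0.9]
opening: 0.094
grasp_force: 0.0
```

Request:
{"name": "step_arm", "arguments": {
  "deltas": [
    [[-1,-35,-25,0,0,0,-0.02],[-1,-34,-26,0,0,0,-0.02],[-1,-34,-26.5,0,0,0,-0.02],[-1,-33.5,-27,0,0,0,-0.02],[-1,-33,-27.5,0,0,0,-0.02]]
  ]
}}

```text
time_s: 1.3
ee_pos: [0.4708, 0.2083, 0.2056]
tcp_rot: [0.0, 0.073, 0.997, 0.0]
contact_force: [0.5, 0.7, -0.4]
opening: 0.0942
grasp_force: 0.0
```

Request:
{"name": "step_arm", "arguments": {
  "deltas": [
    [[-1,-32.5,-28,0,0,0,-0.01],[-1,-32,-29,0,0,0,-0.01],[-1,-32,-29,0,0,0,-0.01],[-1,-31,-30,0,0,0,-0.01],[-1,0,0,0,0,0,0]]
  ]
}}

```text
time_s: 1.8
ee_pos: [0.5841, 0.0738, 0.2052]
tcp_rot: [0.001, 0.056, 0.998, -0.001]
contact_force: [-0.8, -0.3, -0.8]
opening: 0.0939
grasp_force: 0.0
```

Run:
```python
from h import *
plan(.600,.036,.118,1.471)
```

```text
from [0.5841 0.0738 0.2052] 1.46 q6 end ~ -1.41 n 3
[-6.68, -11.92, 29.08, 0.0, 0.0, -0.0]
[-6.63, -11.94, 29.08, 0.0, 0.0, -0.0]
[-6.59, -11.97, 29.08, 0.0, 0.0, -0.0]
```

Request:
{"name": "step_arm", "arguments": {
  "deltas": [
    [[-1,-20,-36,0,0,0,0],[-1,0,0,30,0,0,0],[-1,0,0,30,0,0,0],[-1,0,0,27,0,0,0],[-1,0,0,0,0,0,0]]
  ]
}}

```text
time_s: 2.3
ee_pos: [0.5928, 0.0412, 0.1137]
tcp_rot: [-0.005, 0.053, 0.999, 0.0]
contact_force: [-0.6, -0.2, -0.6]
opening: 0.0936
grasp_force: 0.0
```

Request:
{"name": "step_arm", "arguments": {
  "deltas": [
    [[1,0,0,0,0,0,0],[1,0,0,0,0,0,0],[1,0,0,0,0,0,0],[1,0,0,0,0,0,0],[1,0,0,0,0,0,0]]
  ],
  "force": 12
}}

```text
time_s: 2.8
ee_pos: [0.5979, 0.0403, 0.1195]
tcp_rot: [0.001, 0.053, 0.999, -0.0]
contact_force: [-0.6, -0.1, 0.6]
opening: 0.0575
grasp_force: 0.0
```

Run:
```python
from h import *
s=ctrl.state();print(s['contact_force'],s['opening'],s['ee_pos'],s['tcp_rot'])
cap('scene','g1.png')
i=cv2.imread('pics/g1.png');cv2.imwrite('pics/g1c.png',cv2.resize(i[130:330,220:420],(600,600)))
```

```text
[-0.62384858 -0.13441983  0.63993866] 0.057496778908453054 [0.59791726 0.04027988 0.11947331] [ 8.77998874e-04  5.28384551e-02  9.98602687e-01 -7.03959763e-06]
```

View pics/g1c.png

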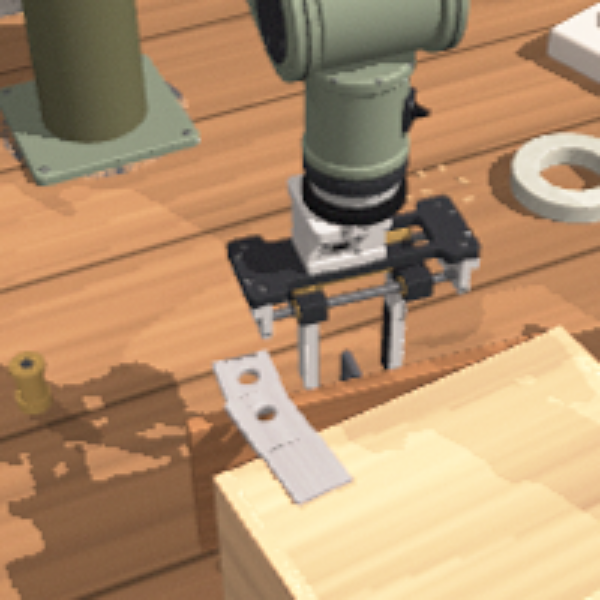

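The handle tip at (350,362) lies between the fingers, which are still closing. I'll continue.

Request:
{"name": "step_arm", "arguments": {
  "deltas": [
    [[1,0,0,0,0,0,0],[1,0,0,0,0,0,0],[1,0,0,0,0,0,0],[1,0,0,0,0,0,0],[1,0,0,0,0,0,0]]
  ]
}}

```text
time_s: 3.35
ee_pos: [0.5966, 0.0377, 0.1183]
tcp_rot: [-0.001, 0.053, 0.999, -0.003]
contact_force: [-4.7, -11.5, 1.8]
opening: 0.0136
grasp_force: 6.0
```

Request:
{"name": "step_arm", "arguments": {
  "deltas": [
    [[1,0,0,0,0,0,0],[1,0,0,0,0,0,0],[1,0,0,0,0,0,0]]
  ]
}}

```text
time_s: 3.65
ee_pos: [0.596, 0.036, 0.1183]
tcp_rot: [-0.002, 0.053, 0.999, -0.004]
contact_force: [-3.5, -10.0, 1.7]
opening: 0.0095
grasp_force: 12.0
```

Run:
```python
from h import *
s=ctrl.state();p=s['ee_pos'];print(p,s['contact_force'],s['opening'],s['grasp_force'])
print(np.linalg.norm(p[:2]-hinge), 'th from pos',.204)
# arc rows, turn .14/row about hinge (tool frame const): shift in tool axes before turn
X=R.from_quat(np.roll(s['tcp_rot'],-1)).as_matrix()
for k in(.07,.14):
    v=p[:2]-hinge;c,q=np.cos(-k),np.sin(-k);d=np.array([[c,-q],[q,c]])@v-v
    print(k,(X.T@np.r_[d,0])*1000)
```

```text
[0.59600147 0.03596254 0.11829809] [-3.47632077 -9.99331639  1.74338698] 0.009456009339519698 11.996778845787048
0.15842652301560867 th from pos 0.204
0.07 [1.05185135e+01 3.50650575e+00 9.61771851e-04]
0.14 [ 2.07660206e+01  7.74009516e+00 -4.32505377e-03]
```

Request:
{"name": "step_arm", "arguments": {
  "deltas": [
    [[1,0,-4,0,0,0,0],[1,10.5,3.5,0,0,0,0.07],[1,10.5,3.5,0,0,0,0.07],[1,10.5,3.5,0,0,0,0.07],[1,10.5,3.5,0,0,0,0.07]]
  ]
}}

```text
time_s: 4.15
ee_pos: [0.5588, 0.0585, 0.1183]
tcp_rot: [0.0, 0.193, 0.981, -0.0]
contact_force: [0.7, -1.0, -2.1]
opening: 0.0098
grasp_force: 12.0
```

Run:
```python
from h import *
s=ctrl.state();p=s['ee_pos'];print(p,s['contact_force'],s['opening'],s['grasp_force'],np.linalg.norm(p[:2]-hinge))
```

```text
[0.55876566 0.05846099 0.11833966] [ 0.68838641 -1.01168083 -2.14753163] 0.009849295482900167 11.998763680458069 0.1578836116900065
```

Request:
{"name": "step_arm", "arguments": {
  "deltas": [
    [[1,20.8,7.7,0,0,0,0.14],[1,20.8,7.7,0,0,0,0.14],[1,20.8,7.7,0,0,0,0.14],[1,20.8,7.7,0,0,0,0.14],[1,10.5,3.5,0,0,0,0.07]]
  ]
}}

```text
time_s: 4.65
ee_pos: [0.5054, 0.1424, 0.1184]
tcp_rot: [0.001, 0.488, 0.873, 0.002]
contact_force: [5.3, -0.7, -5.0]
opening: 0.0098
grasp_force: 12.0
```

Request:
{"name": "step_arm", "arguments": {
  "deltas": [
    [[1,20.8,7.7,0,0,0,0.14],[1,20.8,7.7,0,0,0,0.14],[1,20.8,7.7,0,0,0,0.14],[1,20.8,7.7,0,0,0,0.14],[1,0,0,0,0,0,0]]
  ]
}}

```text
time_s: 5.15
ee_pos: [0.509, 0.2302, 0.1185]
tcp_rot: [0.002, 0.709, 0.705, 0.003]
contact_force: [7.5, -2.2, -3.9]
opening: 0.0098
grasp_force: 12.0
```

Run:
```python
from h import *
s=ctrl.state();p=s['ee_pos'];print(p,s['contact_force'],s['opening'],s['grasp_force'],np.linalg.norm(p[:2]-hinge),s['q'])
v=p[:2]-hinge;v0=door(0,-.042,-.15)-hinge
print('theta',np.arctan2(v0[1],v0[0])-np.arctan2(v[1],v[0]))
```

```text
[0.50901686 0.23021312 0.11854087] [ 7.54854313 -2.21389261 -3.88107267] 0.009800128729973686 11.988352183252573 0.1552609993737895 [ 2.70291353e-01  2.53521614e-01  1.67434631e+00 -8.10828319e-04
  1.20585933e+00  2.75840744e-01]
theta -4.566679709940022
```

Request:
{"name": "step_arm", "arguments": {
  "deltas": [
    [[0,0,0,0,0,0,0],[0,0,0,0,0,0,0],[0,0,0,0,0,0,0],[0,0,0,0,0,0,0],[0,0,0,-20,0,0,0]]
  ]
}}

```text
time_s: 5.65
ee_pos: [0.5026, 0.2273, 0.1357]
tcp_rot: [-0.002, 0.709, 0.705, -0.003]
contact_force: [-0.7, -0.5, -0.6]
opening: 0.0453
grasp_force: 0.0
```

Request:
{"name": "step_arm", "arguments": {
  "deltas": [
    [[0,0,0,-40,0,0,0],[0,0,0,-40,0,0,0],[0,0,0,-20,0,0,0],[0,20,40,0,0,0,0],[0,20,40,0,0,0,0]]
  ]
}}

```text
time_s: 6.15
ee_pos: [0.5866, 0.2681, 0.241]
tcp_rot: [0.001, 0.709, 0.705, 0.002]
contact_force: [-0.1, 0.2, -0.2]
opening: 0.0471
grasp_force: 0.0
```

Run:
```python
from h import *
s=ctrl.state();print(s['ee_pos'],s['opening'],s['q'])
cap('top','t2.png');cap('scene','s2.png')
```

```text
[0.58660817 0.26814302 0.24097757] 0.04705392436313381 [2.94636613e-01 3.28107625e-01 1.31635917e+00 1.22424887e-04
 1.49346023e+00 3.00106470e-01]
```

View pics/t2.png

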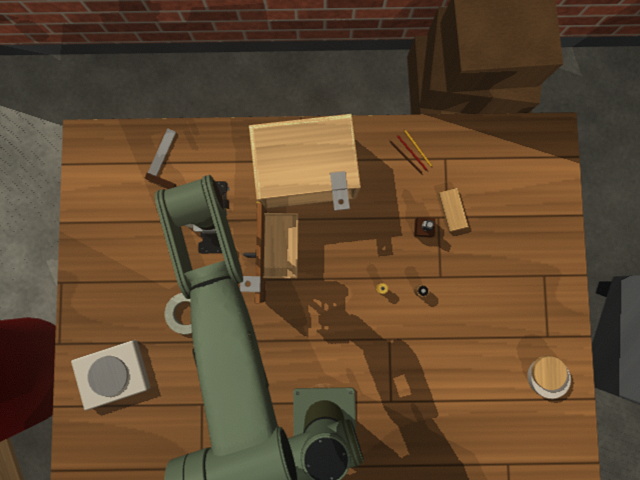

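The door is open about 1.67 rad. The tray is at (262–298, 212–278) in top, the tab at (249,284), and the bush and drum haven't moved. I'll check the tray's height in the scene view.

Run:
```python
import cv2,numpy as np
t=cv2.imread('pics/t2.png');s=cv2.imread('pics/s2.png')
f=lambda i:cv2.resize(i,(400,500),interpolation=cv2.INTER_CUBIC)
cv2.imwrite('pics/tr.png',np.hstack([f(t[200:300,235:315]),f(s[170:320,240:360])]))
```

```text
(no output)
```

View pics/tr.png

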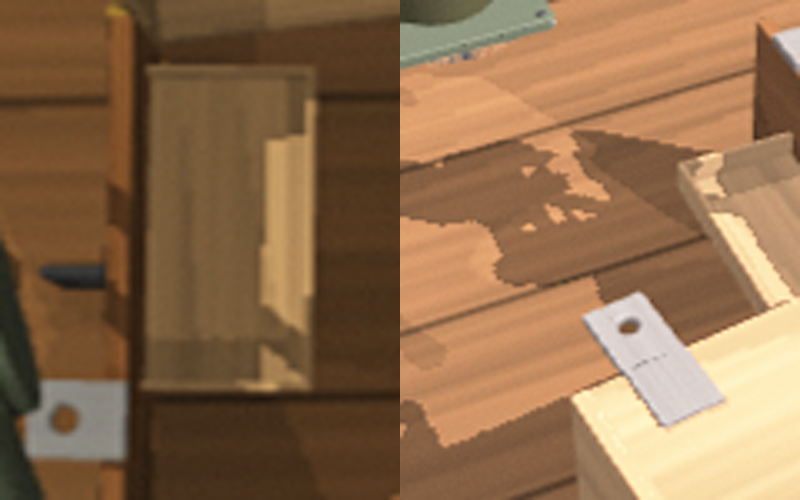

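The left crop shows the tray's free outer corner at (312,388) and the tab hole at (65,417). The right crop shows the same corner at (680,165).

Run:
```python
from h import *
np.set_printoptions(precision=4,suppress=True)
t=cap('top');s=cap('scene')
T=lambda u,v:(235+u/5-.4,200+v/5-.4)
print('corner',*tri(ray(t,*T(312,388)),ray(s,324-.3,219.5-.3)))
th=onz(t,*T(65,417),.169);print('tabhole',th)
v=th[:2]-hinge;v0=door(0,-.0265,-.235)-hinge;print(np.linalg.norm(v),'theta',(np.arctan2(v0[1],v0[0])-np.arctan2(v[1],v[0]))%6.283)
for n,p in(('wall far hinge',(148,68)),('out hinge',(315,68)),('out free',(312,388)),('in free',(145,388))):print(n,onz(t,*T(*p),.097))
for h in(1.67,1.70):print(h,'corner pred',door(h,.109,-.216),'c',door(h,.056,-.118),'A',door(h,.056,-.160),'B',door(h,.056,-.078))
# objects again by mask
def blob(c,m,lo):
    n,l,st,ce=cv2.connectedComponentsWithStats(m.astype(np.uint8));return [(ce[i].round(1),st[i,4]) for i in range(1,n) if st[i,4]>lo]
hsv=cv2.cvtColor(t['pixels'],cv2.COLOR_RGB2HSV)[255:320,350:460]
print('yellow',blob(t,(hsv[...,0]>20)&(hsv[...,0]<35)&(hsv[...,1]>140)&(hsv[...,2]>120),15),'black',blob(t,hsv[...,2]<45,15))
```

```text
corner [0.44   0.0783 0.0958] [0.002038950075241325, 0.00203895007524151]
tabhole [0.4237 0.214  0.169 ]
0.23518968704605778 theta 1.6985204898285398
wall far hinge [0.6347 0.1739 0.097 ]
out hinge [0.6331 0.0724 0.097 ]
out free [0.4392 0.0763 0.097 ]
in free [0.4407 0.1766 0.097 ]
1.67 corner pred [0.4413 0.072 ] c [0.539  0.1256] A [0.497  0.1254] B [0.579  0.1258]
1.7 corner pred [0.4381 0.0786] c [0.5374 0.1292] A [0.4954 0.1302] B [0.5774 0.1282]
yellow [(array([32.8, 33.3]), np.int32(44))] black [(array([72.7, 35.5]), np.int32(51))]
```

Run:
```python
from h import *
t=cap('top')
print(onz(t,382.8,288.3,.05),onz(t,422.7,290.5,.05))
plan(.403,-.183,.12,0)
```

```text
[ 0.40184275 -0.1865299   0.05      ] [ 0.39326392 -0.30962977  0.05      ]
from [0.5848 0.2674 0.2377] -0.005 q6 end ~ -0.43 n 12
[-37.61, -14.96, 9.81, 0.0, 0.0, -0.0]
[-37.61, -14.98, 9.81, 0.0, 0.0, -0.0]
[-37.6, -14.99, 9.81, 0.0, 0.0, -0.0]
[-37.59, -15.01, 9.81, 0.0, 0.0, -0.0]
[-37.59, -15.03, 9.81, 0.0, 0.0, -0.0]
[-37.58, -15.04, 9.81, 0.0, 0.0, -0.0]
[-37.57, -15.06, 9.81, 0.0, 0.0, -0.0]
[-37.57, -15.07, 9.81, 0.0, 0.0, -0.0]
[-37.56, -15.09, 9.81, 0.0, 0.0, -0.0]
[-37.55, -15.1, 9.81, 0.0, 0.0, -0.0]
[-37.55, -15.12, 9.81, 0.0, 0.0, -0.0]
[-37.54, -15.14, 9.81, 0.0, 0.0, -0.0]
```

Request:
{"name": "step_arm", "arguments": {
  "deltas": [
    [[-1,-38,-15,0,0,0,0],[-1,-38,-15,0,0,0,0],[-1,-37,-15,0,0,0,0],[-1,-37,-15,0,0,0,0],[-1,-38,-15,0,0,0,0]]
  ]
}}

```text
time_s: 6.9
ee_pos: [0.5075, 0.0789, 0.2393]
tcp_rot: [0.001, 0.709, 0.705, 0.0]
contact_force: [0.1, -0.5, 0.6]
opening: 0.0835
grasp_force: 0.0
```

Request:
{"name": "step_arm", "arguments": {
  "deltas": [
    [[-1,-38,-15,0,0,0,0],[-1,-38,-15,0,0,0,0],[-1,-37,-15,20,0,0,0],[-1,-37,-15,25,0,0,0],[-1,-38,-15,25,0,0,0]]
  ]
}}

```text
time_s: 7.4
ee_pos: [0.4322, -0.1085, 0.169]
tcp_rot: [0.002, 0.709, 0.705, 0.001]
contact_force: [1.2, 0.1, -0.7]
opening: 0.0937
grasp_force: 0.0
```

Request:
{"name": "step_arm", "arguments": {
  "deltas": [
    [[-1,-38,-15,25,0,0,0],[-1,-37,-15,25,0,0,0],[-1,0,0,0,0,0,0],[-1,0,0,0,0,0,0]]
  ]
}}

```text
time_s: 7.8
ee_pos: [0.4022, -0.1821, 0.1187]
tcp_rot: [-0.0, 0.71, 0.704, 0.0]
contact_force: [0.3, 0.4, -0.6]
opening: 0.094
grasp_force: 0.0
```

Run:
```python
from h import *
plan(.4025,-.184,.018,0)
t=cap('top');hsv=cv2.cvtColor(t['pixels'],cv2.COLOR_RGB2HSV)
m=((hsv[...,0]>20)&(hsv[...,0]<35)&(hsv[...,1]>140)&(hsv[...,2]>120)).astype(np.uint8);m[:255]=0;m[320:]=0
n,l,st,ce=cv2.connectedComponentsWithStats(m);print([(ce[i],st[i]) for i in range(1,n) if st[i,4]>10])
s=cap('scene');hsv=cv2.cvtColor(s['pixels'],cv2.COLOR_RGB2HSV)
m=((hsv[...,0]>20)&(hsv[...,0]<35)&(hsv[...,1]>140)&(hsv[...,2]>120)).astype(np.uint8)
n,l,st,ce=cv2.connectedComponentsWithStats(m);print([(ce[i],st[i]) for i in range(1,n) if st[i,4]>40])
```

```text
from [ 0.4022 -0.1821  0.1187] -0.008 q6 end ~ -0.43 n 3
[-0.64, 0.12, 33.57, 0.0, 0.0, -0.0]
[-0.64, 0.12, 33.57, 0.0, 0.0, -0.0]
[-0.64, 0.12, 33.57, 0.0, 0.0, -0.0]
[]
[(array([229.08148148, 436.05185185]), array([201, 417,  57,  40, 135], dtype=int32))]
```

Request:
{"name": "step_arm", "arguments": {
  "deltas": [
    [[-1,-2,0,34,0,0,0],[-1,0,0,34,0,0,0],[-1,0,0,32,0,0,0],[-1,0,0,0,0,0,0],[1,0,0,0,0,0,0]]
  ],
  "force": 15
}}

```text
time_s: 8.4
ee_pos: [0.4043, -0.1835, 0.0194]
tcp_rot: [0.0, 0.708, 0.706, 0.0]
contact_force: [-0.5, 0.2, 0.2]
opening: 0.0888
grasp_force: 0.0
```

Request:
{"name": "step_arm", "arguments": {
  "deltas": [
    [[1,0,0,0,0,0,0],[1,0,0,0,0,0,0],[1,0,0,0,0,0,0],[1,0,0,0,0,0,0],[1,0,0,0,0,0,0]]
  ]
}}

```text
time_s: 8.9
ee_pos: [0.4036, -0.1845, 0.0189]
tcp_rot: [0.0, 0.709, 0.705, 0.0]
contact_force: [-0.2, -1.0, 0.5]
opening: 0.0491
grasp_force: 0.0
```

Request:
{"name": "step_arm", "arguments": {
  "deltas": [
    [[1,0,0,0,0,0,0],[1,0,0,0,0,0,0],[1,0,0,0,0,0,0]]
  ]
}}

```text
time_s: 9.2
ee_pos: [0.4034, -0.1843, 0.0184]
tcp_rot: [-0.0, 0.709, 0.705, 0.0]
contact_force: [-0.7, 0.6, 0.6]
opening: 0.0318
grasp_force: 15.0
```

Request:
{"name": "step_arm", "arguments": {
  "deltas": [
    [[1,0,0,-40,0,0,0],[1,0,0,-45,0,0,0],[1,0,0,-45,0,0,0],[1,0,0,-40,0,0,0],[1,0,0,0,0,0,0]]
  ]
}}

```text
time_s: 9.7
ee_pos: [0.4071, -0.1869, 0.1947]
tcp_rot: [0.006, 0.709, 0.705, 0.001]
contact_force: [0.9, 0.0, -0.1]
opening: 0.0318
grasp_force: 15.0
```

Run:
```python
from h import *
plan(.577,.126,.19,-.02)
```

```text
from [ 0.4071 -0.1869  0.1947] -0.005 q6 end ~ 0.23 n 8
[39.22, 21.04, 0.59, 0.0, 0.0, 0.0]
[39.26, 20.97, 0.59, 0.0, 0.0, 0.0]
[39.3, 20.9, 0.59, 0.0, 0.0, 0.0]
[39.34, 20.82, 0.59, 0.0, 0.0, 0.0]
[39.38, 20.75, 0.59, 0.0, 0.0, 0.0]
[39.42, 20.67, 0.59, 0.0, 0.0, 0.0]
[39.45, 20.6, 0.59, 0.0, 0.0, 0.0]
[39.49, 20.52, 0.59, 0.0, 0.0, 0.0]
```

Request:
{"name": "step_arm", "arguments": {
  "deltas": [
    [[1,39,21,0,0,0,0],[1,39,21,0,0,0,0],[1,39,21,0,0,0,0],[1,39,21,0,0,0,0],[1,39,21,0,0,0,0]]
  ]
}}

```text
time_s: 10.2
ee_pos: [0.5088, 0.0119, 0.1866]
tcp_rot: [-0.001, 0.709, 0.705, -0.001]
contact_force: [1.8, -0.4, -0.8]
opening: 0.0322
grasp_force: 15.0
```

Request:
{"name": "step_arm", "arguments": {
  "deltas": [
    [[1,39,21,0,0,0,0],[1,39,21,0,0,0,0],[1,39,21,0,0,0,0],[1,0,0,0,0,0,0],[1,0,0,0,0,0,0]]
  ]
}}

```text
time_s: 10.7
ee_pos: [0.5717, 0.1275, 0.1861]
tcp_rot: [-0.001, 0.708, 0.706, -0.002]
contact_force: [0.0, -1.3, -0.6]
opening: 0.0316
grasp_force: 15.0
```

Run:
```python
from h import *
plan(.577,.126,.097,-.02)
cap('top','t3.png');i=cv2.imread('pics/t3.png');cv2.imwrite('pics/t3c.png',cv2.resize(i[180:310,220:350],(600,600)))
```

```text
from [0.5717 0.1275 0.1861] -0.003 q6 end ~ 0.23 n 2
[-0.73, 2.64, 44.56, 0.0, 0.0, 0.01]
[-0.71, 2.64, 44.56, 0.0, 0.0, 0.01]
```

View pics/t3c.png

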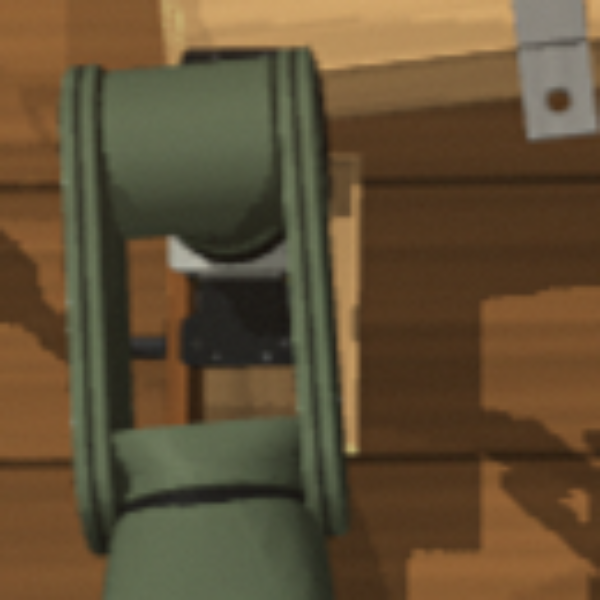

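The hand sits over the tray, whose outer wall is at (355,300), so I'll lower it.

Request:
{"name": "step_arm", "arguments": {
  "deltas": [
    [[1,0,5,35,0,0,0],[1,0,0,35,0,0,0],[1,0,0,12,0,0,0],[1,0,0,4,0,0,0],[1,0,0,0,0,0,0]]
  ]
}}

```text
time_s: 11.25
ee_pos: [0.5779, 0.1261, 0.1028]
tcp_rot: [0.0, 0.709, 0.705, -0.0]
contact_force: [-0.2, -0.3, -1.8]
opening: 0.032
grasp_force: 15.0
```

Request:
{"name": "step_arm", "arguments": {
  "deltas": [
    [[1,0,0,4,0,0,0],[1,0,0,2,0,0,0],[1,0,0,0,0,0,0]]
  ]
}}

```text
time_s: 11.55
ee_pos: [0.5784, 0.1269, 0.0973]
tcp_rot: [0.0, 0.709, 0.705, 0.001]
contact_force: [-0.1, 0.2, -2.2]
opening: 0.0318
grasp_force: 15.0
```

Request:
{"name": "step_arm", "arguments": {
  "deltas": [
    [[1,0,0,1.5,0,0,0],[1,0,0,0,0,0,0]]
  ]
}}

```text
time_s: 11.75
ee_pos: [0.578, 0.1269, 0.0951]
tcp_rot: [0.0, 0.709, 0.705, 0.0]
contact_force: [0.3, -0.6, -1.2]
opening: 0.0319
grasp_force: 15.0
```

Request:
{"name": "step_arm", "arguments": {
  "deltas": [
    [[1,0,0,1.5,0,0,0],[1,0,0,0,0,0,0],[1,0,0,0,0,0,0]]
  ]
}}

```text
time_s: 12.05
ee_pos: [0.578, 0.1269, 0.0935]
tcp_rot: [0.0, 0.709, 0.705, 0.0]
contact_force: [0.6, -0.6, -1.2]
opening: 0.032
grasp_force: 15.0
```

Request:
{"name": "step_arm", "arguments": {
  "deltas": [
    [[0,0,0,0,0,0,0],[-0.1,0,0,0,0,0,0],[-0.1,0,0,0,0,0,0],[-0.1,0,0,0,0,0,0],[-0.1,0,0,0,0,0,0]]
  ]
}}

```text
time_s: 12.55
ee_pos: [0.578, 0.1268, 0.0935]
tcp_rot: [0.0, 0.709, 0.705, 0.0]
contact_force: [-0.2, 0.1, -0.2]
opening: 0.0514
grasp_force: 0.0
```

Request:
{"name": "step_arm", "arguments": {
  "deltas": [
    [[-0.1,0,0,-20,0,0,0],[-0.1,0,0,-40,0,0,0],[-0.1,0,0,-40,0,0,0],[-1,0,0,-30,0,0,0],[-1,-20,0,0,0,0,0]]
  ]
}}

```text
time_s: 13.05
ee_pos: [0.5814, 0.1086, 0.2301]
tcp_rot: [0.004, 0.708, 0.706, 0.005]
contact_force: [0.8, -0.6, -0.9]
opening: 0.0643
grasp_force: 0.0
```

Run:
```python
from h import *
plan(.3935,-.309,.20,0)
```

```text
from [0.5814 0.1086 0.2301] -0.002 q6 end ~ -0.67 n 11
[-38.0, -17.0, 2.74, 0.0, 0.0, -0.0]
[-38.0, -17.01, 2.74, 0.0, 0.0, -0.0]
[-37.99, -17.02, 2.74, 0.0, 0.0, -0.0]
[-37.99, -17.03, 2.74, 0.0, 0.0, -0.0]
[-37.99, -17.03, 2.74, 0.0, 0.0, -0.0]
[-37.98, -17.04, 2.74, 0.0, 0.0, -0.0]
[-37.98, -17.05, 2.74, 0.0, 0.0, -0.0]
[-37.98, -17.06, 2.74, 0.0, 0.0, -0.0]
[-37.97, -17.06, 2.74, 0.0, 0.0, -0.0]
[-37.97, -17.07, 2.74, 0.0, 0.0, -0.0]
[-37.97, -17.08, 2.74, 0.0, 0.0, -0.0]
```

Move most of the way, then check the drum and bush before going down.

Request:
{"name": "step_arm", "arguments": {
  "deltas": [
    [[-1,-38,-17,0,0,0,0],[-1,-38,-17,0,0,0,0],[-1,-38,-17,0,0,0,0],[-1,-38,-17,0,0,0,0],[-1,-38,-17,0,0,0,0]]
  ]
}}

```text
time_s: 13.55
ee_pos: [0.491, -0.084, 0.2236]
tcp_rot: [0.0, 0.709, 0.705, 0.0]
contact_force: [0.5, 0.2, 1.3]
opening: 0.0941
grasp_force: 0.0
```

Request:
{"name": "step_arm", "arguments": {
  "deltas": [
    [[-1,-38,-17,0,0,0,0],[-1,0,0,0,0,0,0],[-1,0,0,0,0,0,0]]
  ]
}}

```text
time_s: 13.85
ee_pos: [0.4745, -0.1213, 0.2236]
tcp_rot: [0.0, 0.71, 0.704, 0.0]
contact_force: [0.5, 0.2, 0.2]
opening: 0.0938
grasp_force: 0.0
```

Run:
```python
from h import *
t=cap('top','t4.png');s=cap('scene','s4.png')
a=cv2.imread('pics/t4.png');b=cv2.imread('pics/s4.png')
f=lambda i:cv2.resize(i,(400,300),interpolation=cv2.INTER_CUBIC)
cv2.imwrite('pics/c4.png',np.vstack([np.hstack([f(a[195:295,240:373]),f(a[240:340,340:473])]),np.hstack([f(b[210:310,130:263]),f(b[190:290,280:413])])]))
plan(.3935,-.309,.12,0)
```

```text
from [ 0.475  -0.12    0.2235] -0.004 q6 end ~ -0.67 n 6
[-31.57, -13.45, 17.25, 0.0, 0.0, -0.0]
[-31.56, -13.47, 17.25, 0.0, 0.0, -0.0]
[-31.55, -13.49, 17.25, 0.0, 0.0, -0.0]
[-31.54, -13.52, 17.25, 0.0, 0.0, -0.0]
[-31.53, -13.54, 17.25, 0.0, 0.0, -0.0]
[-31.52, -13.56, 17.25, 0.0, 0.0, -0.0]
```

View pics/c4.png

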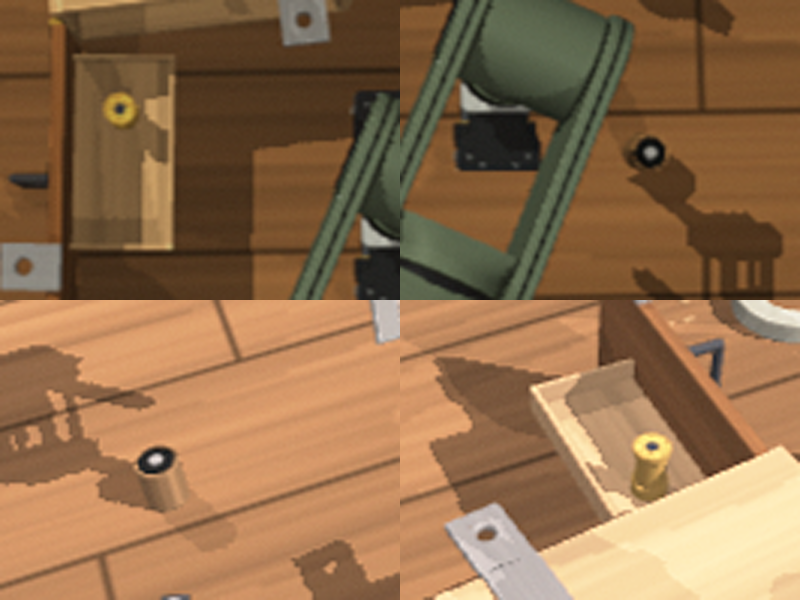

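The bush stands upright in the tray at (650,465). The drum is still at top px (423,290.5).

Request:
{"name": "step_arm", "arguments": {
  "deltas": [
    [[-1,-32,-13.5,10,0,0,0],[-1,-32,-13.5,15,0,0,0],[-1,-31.5,-13.5,20,0,0,0],[-1,-31.5,-13.5,25,0,0,0],[-1,-31.5,-13.5,25,0,0,0]]
  ]
}}

```text
time_s: 14.45
ee_pos: [0.4072, -0.2789, 0.128]
tcp_rot: [0.001, 0.708, 0.706, 0.0]
contact_force: [-0.4, -1.1, -0.1]
opening: 0.094
grasp_force: 0.0
```

Request:
{"name": "step_arm", "arguments": {
  "deltas": [
    [[-1,-31.5,-13.5,10,0,0,0],[-1,0,0,0,0,0,0],[-1,0,0,0,0,0,0]]
  ]
}}

```text
time_s: 14.75
ee_pos: [0.3934, -0.3095, 0.1181]
tcp_rot: [-0.001, 0.709, 0.705, 0.0]
contact_force: [-0.1, -0.4, 0.1]
opening: 0.0937
grasp_force: 0.0
```

Run:
```python
from h import *
plan(.394,-.309,.018,0)
```

```text
from [ 0.3934 -0.3095  0.1181] -0.005 q6 end ~ -0.67 n 3
[0.17, 0.21, 33.37, 0.0, 0.0, -0.0]
[0.17, 0.21, 33.37, 0.0, 0.0, -0.0]
[0.17, 0.21, 33.37, 0.0, 0.0, -0.0]
```

Request:
{"name": "step_arm", "arguments": {
  "deltas": [
    [[-1,0,0,34,0,0,0],[-1,0,0,34,0,0,0],[-1,0,0,32,0,0,0],[-1,0,0,0,0,0,0],[1,0,0,0,0,0,0]]
  ],
  "force": 15
}}

```text
time_s: 15.25
ee_pos: [0.3938, -0.3092, 0.019]
tcp_rot: [-0.0, 0.708, 0.706, 0.0]
contact_force: [-0.0, -1.2, 0.3]
opening: 0.0888
grasp_force: 0.0
```

Request:
{"name": "step_arm", "arguments": {
  "deltas": [
    [[1,0,0,0,0,0,0],[1,0,0,0,0,0,0],[1,0,0,0,0,0,0],[1,0,0,0,0,0,0],[1,0,0,0,0,0,0]]
  ]
}}

```text
time_s: 15.75
ee_pos: [0.3929, -0.3106, 0.0189]
tcp_rot: [0.0, 0.709, 0.705, -0.0]
contact_force: [0.1, 1.0, -0.3]
opening: 0.0495
grasp_force: 0.0
```

Request:
{"name": "step_arm", "arguments": {
  "deltas": [
    [[1,0,0,0,0,0,0],[1,0,0,0,0,0,0],[1,0,0,0,0,0,0]]
  ]
}}

```text
time_s: 16.05
ee_pos: [0.393, -0.3105, 0.0186]
tcp_rot: [0.0, 0.709, 0.705, 0.0]
contact_force: [0.6, 0.3, 1.2]
opening: 0.0378
grasp_force: 15.0
```

Request:
{"name": "step_arm", "arguments": {
  "deltas": [
    [[1,0,0,-40,0,0,0],[1,0,0,-45,0,0,0],[1,0,0,-45,0,0,0],[1,0,0,-40,0,0,0],[1,0,0,0,0,0,0]]
  ]
}}

```text
time_s: 16.55
ee_pos: [0.3957, -0.3137, 0.1951]
tcp_rot: [0.006, 0.709, 0.705, -0.0]
contact_force: [1.3, -0.6, -0.1]
opening: 0.0377
grasp_force: 15.0
```

Run:
```python
from h import *
plan(.495,.127,.19,-.02)
```

```text
from [ 0.3957 -0.3137  0.1951] -0.005 q6 end ~ 0.27 n 11
[40.1, 8.83, 0.46, 0.0, 0.0, 0.0]
[40.12, 8.77, 0.46, 0.0, 0.0, 0.0]
[40.13, 8.72, 0.46, 0.0, 0.0, 0.0]
[40.14, 8.66, 0.46, 0.0, 0.0, 0.0]
[40.15, 8.61, 0.46, 0.0, 0.0, 0.0]
[40.16, 8.55, 0.46, 0.0, 0.0, 0.0]
[40.17, 8.5, 0.46, 0.0, 0.0, 0.0]
[40.19, 8.44, 0.46, 0.0, 0.0, 0.0]
[40.2, 8.39, 0.46, 0.0, 0.0, 0.0]
[40.21, 8.33, 0.46, 0.0, 0.0, 0.0]
[40.22, 8.28, 0.46, 0.0, 0.0, 0.0]
```

Request:
{"name": "step_arm", "arguments": {
  "deltas": [
    [[1,40,9,0,0,0,0],[1,40,9,0,0,0,0],[1,40,9,0,0,0,0],[1,40,9,0,0,0,0],[1,40,9,0,0,0,0]]
  ]
}}

```text
time_s: 17.05
ee_pos: [0.4377, -0.1086, 0.1868]
tcp_rot: [-0.001, 0.709, 0.705, -0.001]
contact_force: [0.4, 0.2, -0.8]
opening: 0.0379
grasp_force: 15.0
```

Request:
{"name": "step_arm", "arguments": {
  "deltas": [
    [[1,40,9,0,0,0,0],[1,40,9,0,0,0,0],[1,40,9,0,0,0,0],[1,40,9,0,0,0,0],[1,40,8,0,0,0,0]]
  ]
}}

```text
time_s: 17.55
ee_pos: [0.4827, 0.0909, 0.1867]
tcp_rot: [-0.001, 0.709, 0.705, -0.001]
contact_force: [0.1, -0.0, -1.1]
opening: 0.0377
grasp_force: 15.0
```

Request:
{"name": "step_arm", "arguments": {
  "deltas": [
    [[1,39,8,0,0,0,0],[1,0,0,0,0,0,0],[1,0,0,30,0,0,0],[1,0,0,30,0,0,0],[1,0,0,0,0,0,0]]
  ]
}}

```text
time_s: 18.05
ee_pos: [0.4866, 0.1271, 0.1229]
tcp_rot: [-0.004, 0.709, 0.705, -0.005]
contact_force: [-2.0, 0.0, -1.3]
opening: 0.0375
grasp_force: 15.0
```

Run:
```python
from h import *
plan(.495,.127,.094,-.02)
```

```text
from [0.4866 0.1271 0.1229] -0.005 q6 end ~ 0.27 n 1
[-0.09, 8.37, 28.86, 0.0, 0.0, 0.01]
```

Request:
{"name": "step_arm", "arguments": {
  "deltas": [
    [[1,0,5,15,0,0,0],[1,0,0,10,0,0,0],[1,0,0,5,0,0,0],[1,0,0,0,0,0,0],[1,0,0,0,0,0,0]]
  ]
}}

```text
time_s: 18.55
ee_pos: [0.4974, 0.1282, 0.099]
tcp_rot: [0.0, 0.709, 0.705, 0.0]
contact_force: [1.1, 0.3, -0.6]
opening: 0.0373
grasp_force: 15.0
```

Then down to 0.0935, release, and retreat.

Request:
{"name": "step_arm", "arguments": {
  "deltas": [
    [[1,0,0,3,0,0,0],[1,0,0,2,0,0,0],[1,0,0,0.5,0,0,0],[1,0,0,0,0,0,0],[1,0,0,0,0,0,0]]
  ]
}}

```text
time_s: 19.05
ee_pos: [0.4973, 0.1283, 0.0936]
tcp_rot: [0.0, 0.709, 0.705, 0.0]
contact_force: [-1.3, -0.5, 4.1]
opening: 0.0375
grasp_force: 15.0
```

Request:
{"name": "step_arm", "arguments": {
  "deltas": [
    [[0,0,0,0,0,0,0],[-0.2,0,0,0,0,0,0],[-0.2,0,0,0,0,0,0],[-0.2,0,0,0,0,0,0],[-0.2,0,0,0,0,0,0]]
  ]
}}

```text
time_s: 19.55
ee_pos: [0.4968, 0.1282, 0.0928]
tcp_rot: [-0.0, 0.709, 0.705, -0.0]
contact_force: [-0.3, -1.0, -0.8]
opening: 0.0567
grasp_force: 0.0
```

Request:
{"name": "step_arm", "arguments": {
  "deltas": [
    [[-0.2,0,0,-20,0,0,0],[-0.2,0,0,-40,0,0,0],[-0.2,0,0,-40,0,0,0],[-0.2,0,0,-40,0,0,0],[-0.2,0,0,0,0,0,0]]
  ]
}}

```text
time_s: 20.05
ee_pos: [0.5013, 0.1287, 0.24]
tcp_rot: [0.004, 0.709, 0.705, 0.005]
contact_force: [0.8, 0.5, -0.2]
opening: 0.0566
grasp_force: 0.0
```

Run:
```python
from h import *
h=door(1.699,-.042,-.15);print(h)
plan(h[0]-.0,h[1],.20,-.02)
```

```text
[0.50771485 0.22776893]
from [0.5013 0.1287 0.24  ] -0.005 q6 end ~ 0.44 n 3
[33.04, 1.97, 13.34, 0.0, 0.0, 0.01]
[33.05, 1.8, 13.34, 0.0, 0.0, 0.01]
[33.06, 1.64, 13.34, 0.0, 0.0, 0.01]
```

Request:
{"name": "step_arm", "arguments": {
  "deltas": [
    [[-0.2,34,3,0,0,0,0],[-0.2,34,3,0,0,0,0],[-0.2,33,3,0,0,0,0],[-0.2,0,0,0,0,0,0],[-0.2,0,0,0,0,0,0]]
  ]
}}

```text
time_s: 20.55
ee_pos: [0.5058, 0.2293, 0.2318]
tcp_rot: [-0.0, 0.708, 0.706, -0.001]
contact_force: [0.1, 0.4, 0.1]
opening: 0.0562
grasp_force: 0.0
```

Run:
```python
from h import *
plan(.508,.229,.118,-.01)
cap('scene','s5.png');cap('top','t5.png')
b=cv2.imread('pics/s5.png');a=cv2.imread('pics/t5.png')
cv2.imwrite('pics/c5.png',np.hstack([cv2.resize(b[170:300,290:430],(400,372),interpolation=2),cv2.resize(a[190:320,210:350],(400,372),interpolation=2)]))
```

```text
from [0.5058 0.2293 0.2318] -0.003 q6 end ~ 0.43 n 3
[-0.11, 0.75, 37.93, 0.0, 0.0, 0.0]
[-0.11, 0.75, 37.93, 0.0, 0.0, 0.0]
[-0.1, 0.75, 37.93, 0.0, 0.0, 0.0]
```

View pics/c5.png

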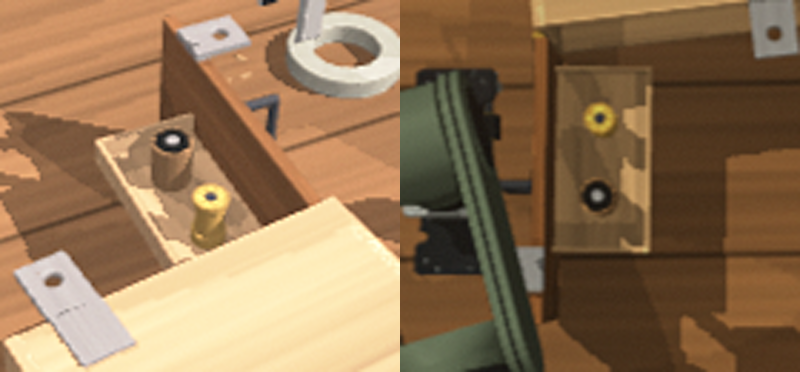

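Both pieces stand in the tray, so I'll take the handle.

Request:
{"name": "step_arm", "arguments": {
  "deltas": [
    [[-0.2,0,2,38,0,0,0],[-0.2,0,0,38,0,0,0],[-0.2,0,0,38,0,0,0],[-0.2,0,0,0,0,0,0],[1,0,0,0,0,0,0]]
  ],
  "force": 12
}}

```text
time_s: 21.15
ee_pos: [0.5082, 0.2282, 0.1189]
tcp_rot: [-0.0, 0.709, 0.705, -0.001]
contact_force: [0.7, 0.5, 1.0]
opening: 0.0514
grasp_force: 0.0
```

Request:
{"name": "step_arm", "arguments": {
  "deltas": [
    [[1,0,0,0,0,0,0],[1,0,0,0,0,0,0],[1,0,0,0,0,0,0],[1,0,0,0,0,0,0],[1,0,0,0,0,0,0]]
  ]
}}

```text
time_s: 21.65
ee_pos: [0.5087, 0.2293, 0.1195]
tcp_rot: [0.0, 0.709, 0.705, 0.0]
contact_force: [0.8, 1.0, 0.5]
opening: 0.0123
grasp_force: 0.0
```

Request:
{"name": "step_arm", "arguments": {
  "deltas": [
    [[1,0,0,0,0,0,0],[1,0,0,0,0,0,0]]
  ]
}}

```text
time_s: 21.85
ee_pos: [0.5087, 0.2293, 0.1194]
tcp_rot: [0.0, 0.709, 0.705, 0.0]
contact_force: [-0.6, 0.3, 2.8]
opening: 0.0094
grasp_force: 12.0
```

Run:
```python
from h import *
s=ctrl.state();p=s['ee_pos'];print(p,s['contact_force'],s['opening'],s['grasp_force'],np.linalg.norm(p[:2]-hinge))
v0=door(0,-.042,-.15)-hinge;v=p[:2]-hinge;print('theta',(np.arctan2(v0[1],v0[0])-np.arctan2(v[1],v[0]))%6.2832)
X=R.from_quat(np.roll(s['tcp_rot'],-1)).as_matrix()
for k in(.05,.1,):
    c,q=np.cos(k),np.sin(k);d=np.array([[c,-q],[q,c]])@v-v
    print(k,(X.T@np.r_[d,0])*1000)
```

```text
[0.50867147 0.22930787 0.11942044] [-0.55988248  0.25829031  2.83899823] 0.009381873264998975 11.99993597343564 0.15531318083050527
theta 1.7102898994768747
0.05 [-7.46759727e+00 -2.12788213e+00 -2.53585023e-03]
0.1 [-1.50322118e+01 -3.87988070e+00 -4.86974862e-03]
```

Request:
{"name": "step_arm", "arguments": {
  "deltas": [
    [[1,-7.5,-2,0,0,0,-0.05],[1,-7.5,-2,0,0,0,-0.05],[1,-15,-4,0,0,0,-0.1],[1,-15,-4,0,0,0,-0.1],[1,-15,-4,0,0,0,-0.1]]
  ]
}}

```text
time_s: 22.35
ee_pos: [0.5012, 0.168, 0.1194]
tcp_rot: [-0.001, 0.553, 0.833, 0.0]
contact_force: [-1.8, 1.6, 2.0]
opening: 0.0097
grasp_force: 12.0
```

Request:
{"name": "step_arm", "arguments": {
  "deltas": [
    [[1,-15,-4,0,0,0,-0.1],[1,-15,-4,0,0,0,-0.1],[1,-15,-4,0,0,0,-0.1],[1,-15,-4,0,0,0,-0.1],[1,-15,-4,0,0,0,-0.1]]
  ]
}}

```text
time_s: 22.85
ee_pos: [0.5262, 0.0946, 0.1194]
tcp_rot: [-0.001, 0.33, 0.944, -0.0]
contact_force: [-2.8, 0.4, 4.4]
opening: 0.0097
grasp_force: 12.0
```

Request:
{"name": "step_arm", "arguments": {
  "deltas": [
    [[1,-15,-4,0,0,0,-0.1],[1,-15,-4,0,0,0,-0.1],[1,-15,-4,0,0,0,-0.1],[1,-7.5,-2,0,0,0,-0.05],[1,-7.5,-2,0,0,0,-0.05]]
  ]
}}

```text
time_s: 23.35
ee_pos: [0.5703, 0.05, 0.1194]
tcp_rot: [-0.001, 0.137, 0.991, -0.001]
contact_force: [-3.9, -2.8, 5.3]
opening: 0.0099
grasp_force: 12.0
```

Run:
```python
from h import *
s=ctrl.state();p=s['ee_pos'];print(p,s['contact_force'],s['opening'],s['grasp_force'],np.linalg.norm(p[:2]-hinge))
v0=door(0,-.042,-.15)-hinge;v=p[:2]-hinge;print('theta',(np.arctan2(v0[1],v0[0])-np.arctan2(v[1],v[0])))
X=R.from_quat(np.roll(s['tcp_rot'],-1)).as_matrix();print('phi',np.arctan2(X[1,0],X[0,0])-np.pi/2)
for k in(.05,.1,):
    c,q=np.cos(k),np.sin(k);d=np.array([[c,-q],[q,c]])@v-v
    print(k,(X.T@np.r_[d,0])*1000)
```

```text
[0.57028385 0.04998828 0.11939699] [-3.89558461 -2.83298199  5.29173913] 0.009932014774276172 12.014501360245049 0.15803208672521862
theta 0.410560524972414
phi 1.296669250590429
0.05 [-7.59429874e+00 -2.17921071e+00 -3.47546139e-03]
0.1 [-1.52880206e+01 -3.97614318e+00 -8.27251145e-03]
```

Request:
{"name": "step_arm", "arguments": {
  "deltas": [
    [[1,-15,-4,0,0,0,-0.1],[1,-15,-4,0,0,0,-0.1],[1,-7.5,-2,0,0,0,-0.05],[1,-7.5,-2,0,0,0,-0.05],[1,-7.5,-2,0,0,0,-0.05]]
  ]
}}

```text
time_s: 23.85
ee_pos: [0.6204, 0.0279, 0.1194]
tcp_rot: [-0.001, -0.038, 0.999, -0.002]
contact_force: [-2.4, -5.5, 5.2]
opening: 0.0095
grasp_force: 12.0
```

Request:
{"name": "step_arm", "arguments": {
  "deltas": [
    [[1,-4,-1,0,0,0,-0.03],[1,-3,-1,0,0,0,-0.02],[1,0,0,0,0,0,0]]
  ]
}}

```text
time_s: 24.15
ee_pos: [0.6275, 0.0264, 0.1194]
tcp_rot: [-0.001, -0.062, 0.998, -0.002]
contact_force: [-2.5, -5.9, 3.6]
opening: 0.0097
grasp_force: 12.0
```

Run:
```python
from h import *
s=ctrl.state();p=s['ee_pos'];print(p,s['contact_force'],s['opening'],s['grasp_force'],np.linalg.norm(p[:2]-hinge))
v0=door(0,-.042,-.15)-hinge;v=p[:2]-hinge;print('theta',(np.arctan2(v0[1],v0[0])-np.arctan2(v[1],v[0])))
X=R.from_quat(np.roll(s['tcp_rot'],-1)).as_matrix();print('phi',np.arctan2(X[1,0],X[0,0])-np.pi/2)
```

```text
[0.62746484 0.02635637 0.11940701] [-2.48578951 -5.89282318  3.59801152] 0.009703586027096317 12.018609163351357 0.15866035675923484
theta 0.017312769963464314
phi -4.588591033950442
```

Request:
{"name": "step_arm", "arguments": {
  "deltas": [
    [[1,-3,0,0,0,0,0],[1,-2,0,0,0,0,0],[1,0,0,0,0,0,0]]
  ]
}}

```text
time_s: 24.45
ee_pos: [0.6287, 0.0265, 0.1191]
tcp_rot: [-0.005, -0.062, 0.998, -0.003]
contact_force: [-11.1, -8.5, 9.3]
opening: 0.0097
grasp_force: 12.0
```

Request:
{"name": "step_arm", "arguments": {
  "deltas": [
    [[1,-3,0,0,0,0,0],[1,0,0,0,0,0,0],[1,0,0,0,0,0,0]]
  ]
}}

```text
time_s: 24.75
ee_pos: [0.6309, 0.0268, 0.1187]
tcp_rot: [-0.006, -0.062, 0.998, -0.003]
contact_force: [-11.6, -8.5, 7.0]
opening: 0.0095
grasp_force: 12.0
```

Request:
{"name": "step_arm", "arguments": {
  "deltas": [
    [[-0.2,0,0,0,0,0,0],[-0.2,0,0,0,0,0,0],[-0.2,0,0,0,0,0,0],[-0.2,0,0,0,0,0,0],[-0.2,6,0,0,0,0,0]]
  ]
}}

```text
time_s: 25.25
ee_pos: [0.6301, 0.0299, 0.1189]
tcp_rot: [0.0, -0.062, 0.998, 0.0]
contact_force: [0.4, -0.7, 0.4]
opening: 0.0463
grasp_force: 0.0
```

Request:
{"name": "step_arm", "arguments": {
  "deltas": [
    [[-0.2,0,0,-30,0,0,0],[-0.2,0,0,-45,0,0,0],[-0.2,0,0,-45,0,0,0],[-0.2,45,0,0,0,0,0],[-0.2,45,0,0,0,0,0]]
  ]
}}

```text
time_s: 25.75
ee_pos: [0.5412, 0.0183, 0.2415]
tcp_rot: [0.003, -0.062, 0.998, -0.001]
contact_force: [-0.5, -1.3, -0.6]
opening: 0.0562
grasp_force: 0.0
```

Request:
{"name": "step_arm", "arguments": {
  "deltas": [
    [[-0.2,45,-10,0,0,0,0],[-0.2,30,-20,0,0,0,0],[-0.2,0,-20,0,0,0,0]]
  ]
}}

```text
time_s: 26.05
ee_pos: [0.4682, -0.0401, 0.2386]
tcp_rot: [-0.001, -0.062, 0.998, 0.0]
contact_force: [0.2, 0.3, 0.1]
opening: 0.0566
grasp_force: 0.0
```

Run:
```python
from h import *
cap('scene','s6.png');cap('top','t6.png')
b=cv2.imread('pics/s6.png');a=cv2.imread('pics/t6.png')
f=lambda i:cv2.resize(i,(400,600),interpolation=cv2.INTER_CUBIC)
cv2.imwrite('pics/c6.png',np.hstack([f(a[140:230,310:370]),f(b[235:310,280:330])]))
print(ctrl.state()['ee_pos'])
```

```text
[ 0.47134307 -0.04185641  0.23926528]
```

View pics/c6.png

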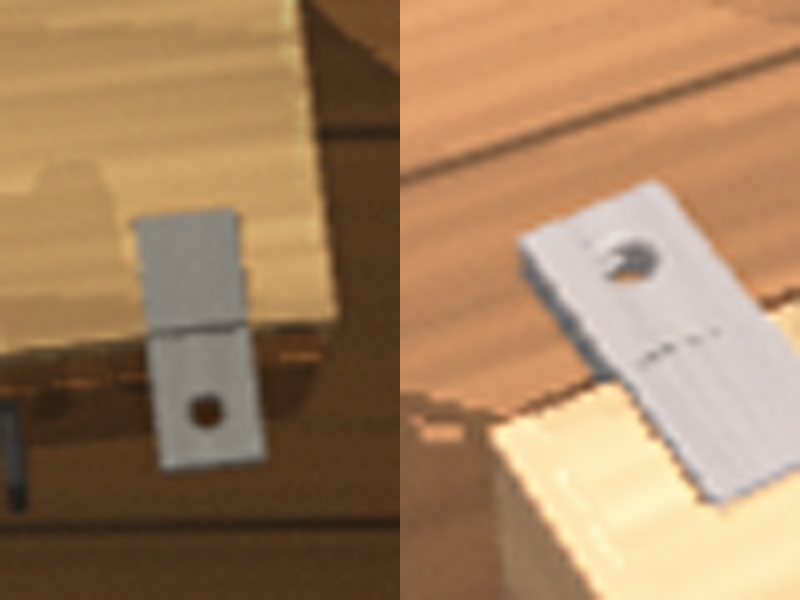

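The bracket covers the tab fully, so the door is shut. The hole is at top crop (207,411) and scene crop (630,260). Next, refine the hole position and plan the pin approach.

Run:
```python
from h import *
np.set_printoptions(precision=4,suppress=True)
t=cap('top');s=cap('scene')
g=cv2.cvtColor(t['pixels'],cv2.COLOR_RGB2GRAY).astype(float)[195:208,334:348];w=np.clip(95-g,0,None);print(g.astype(int)[3:10])
yy,xx=np.mgrid[195:208,334:348];m=((xx-340.6)**2+(yy-201.2)**2<16);w=w*m;u,v=(w*xx).sum()/w.sum(),(w*yy).sum()/w.sum();print(u,v)
print('hole',onz(t,u,v,.178),*tri(ray(t,u,v),ray(s,308.3,267.06)))
print('hole z.178 scene',onz(s,308.3,267.06,.178))
plan(.595,-.326,.16,1.14)
```

```text
[[136 133 132 135 138 139 133 127 129 133 134 135 136 139]
 [135 133 132 135 121 101  86  79  93 121 135 135 136 139]
 [136 134 131 127  96  60  48  42  53 101 132 137 137 138]
 [138 135 132 126  86  46  38  39  40  89 127 136 138 137]
 [133 137 133 125  94  49  38  37  42  89 126 135 137 137]
 [136 135 133 133 111  67  45  44  69 108 133 136 136 138]
 [128 133 133 132 131 122 105 104 118 130 134 134 136 139]]
340.55172413793105 201.3694581280788
hole [ 0.6534 -0.0548  0.178 ] [ 0.6539 -0.054   0.1771] [0.0009857548821151237, 0.0009857548821152117]
hole z.178 scene [ 0.655  -0.0533  0.178 ]
from [ 0.472  -0.0403  0.2391] -4.589 q6 end ~ 4.64 n 8
[-10.86, -37.34, 9.89, 0.0, 0.0, 0.07]
[-13.42, -36.49, 9.89, 0.0, 0.0, 0.07]
[-15.92, -35.48, 9.89, 0.0, 0.0, 0.07]
[-18.33, -34.29, 9.89, 0.0, 0.0, 0.07]
[-20.66, -32.94, 9.89, 0.0, 0.0, 0.07]
[-22.89, -31.43, 9.89, 0.0, 0.0, 0.07]
[-25.01, -29.77, 9.89, 0.0, 0.0, 0.07]
[-27.01, -27.97, 9.89, 0.0, 0.0, 0.07]
```

Request:
{"name": "step_arm", "arguments": {
  "deltas": [
    [[-1,-11,-37,0,0,0,0.07],[-1,-13.5,-36.5,5,0,0,0.07],[-1,-16,-35.5,10,0,0,0.07],[-1,-18,-34,10,0,0,0.07],[-1,-21,-33,10,0,0,0.07]]
  ]
}}

```text
time_s: 26.75
ee_pos: [0.5503, -0.2188, 0.2032]
tcp_rot: [-0.0, 0.113, 0.994, 0.0]
contact_force: [0.0, 1.1, 0.1]
opening: 0.0917
grasp_force: 0.0
```

Request:
{"name": "step_arm", "arguments": {
  "deltas": [
    [[-1,-23,-31.5,15,0,0,0.07],[-1,-25,-30,15,0,0,0.07],[-1,-27,-28,15,0,0,0.07],[-1,0,0,0,0,0,0],[-1,0,0,0,0,0,0]]
  ]
}}

```text
time_s: 27.25
ee_pos: [0.5949, -0.3253, 0.1569]
tcp_rot: [-0.001, 0.216, 0.976, 0.001]
contact_force: [-0.8, 1.2, 0.1]
opening: 0.094
grasp_force: 0.0
```

Run:
```python
from h import *
plan(.595,-.326,.055,1.14)
s=cap('scene','s7.png');b=cv2.imread('pics/s7.png');cv2.imwrite('pics/c7.png',cv2.resize(b[230:360,130:260],(600,600),interpolation=2))
```

```text
from [ 0.5949 -0.3253  0.1569] 1.136 q6 end ~ -1.64 n 3
[-0.13, -0.19, 33.97, 0.0, 0.0, -0.0]
[-0.13, -0.2, 33.97, 0.0, 0.0, -0.0]
[-0.13, -0.2, 33.97, 0.0, 0.0, -0.0]
```

View pics/c7.png

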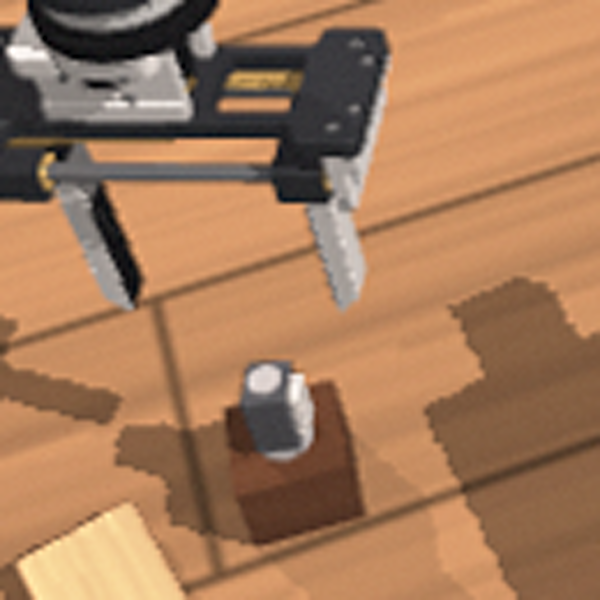

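The closing line runs parallel to the pin's face and the button faces right, so I'll go down and squeeze.

Request:
{"name": "step_arm", "arguments": {
  "deltas": [
    [[-1,0,0,34,0,0,0],[-1,0,0,34,0,0,0],[-1,0,0,32,0,0,0],[-1,0,0,0,0,0,0],[-1,0,0,0,0,0,0]]
  ],
  "force": 20
}}

```text
time_s: 27.8
ee_pos: [0.5953, -0.3249, 0.0601]
tcp_rot: [0.0, 0.215, 0.977, 0.0]
contact_force: [0.6, 0.6, 0.9]
opening: 0.094
grasp_force: 0.0
```

Request:
{"name": "step_arm", "arguments": {
  "deltas": [
    [[1,0,0,0,0,0,0],[1,0,0,0,0,0,0],[1,0,0,0,0,0,0],[1,0,0,0,0,0,0],[1,0,0,0,0,0,0]]
  ]
}}

```text
time_s: 28.3
ee_pos: [0.595, -0.3264, 0.0595]
tcp_rot: [0.0, 0.216, 0.976, -0.0]
contact_force: [-0.3, 0.0, -0.2]
opening: 0.0578
grasp_force: 0.0
```

Request:
{"name": "step_arm", "arguments": {
  "deltas": [
    [[1,0,0,0,0,0,0],[1,0,0,0,0,0,0],[1,0,0,0,0,0,0],[1,0,0,0,0,0,0],[1,0,0,0,0,0,0]]
  ]
}}

```text
time_s: 28.8
ee_pos: [0.5947, -0.3263, 0.0588]
tcp_rot: [-0.0, 0.216, 0.976, -0.0]
contact_force: [0.6, -1.4, -1.3]
opening: 0.0231
grasp_force: 18.9
```

Request:
{"name": "step_arm", "arguments": {
  "deltas": [
    [[1,0,0,0,0,0,0],[1,0,0,0,0,0,0]]
  ]
}}

```text
time_s: 29.0
ee_pos: [0.5948, -0.3263, 0.0589]
tcp_rot: [-0.0, 0.216, 0.976, -0.0]
contact_force: [0.5, -0.8, -0.5]
opening: 0.0233
grasp_force: 18.9
```

Request:
{"name": "step_arm", "arguments": {
  "deltas": [
    [[1,0,0,-15,0,0,0],[1,0,0,-25,0,0,0],[1,0,0,-40,0,0,0],[1,0,0,-40,0,0,0],[1,0,0,-40,0,0,0]]
  ]
}}

```text
time_s: 29.5
ee_pos: [0.5946, -0.3258, 0.2212]
tcp_rot: [0.0, 0.216, 0.976, 0.0]
contact_force: [0.1, -0.4, -1.4]
opening: 0.0231
grasp_force: 18.9
```

Request:
{"name": "step_arm", "arguments": {
  "deltas": [
    [[1,0,0,-40,0,0,0],[1,0,0,0,0,0,0],[1,0,0,0,0,0,0]]
  ]
}}

```text
time_s: 29.8
ee_pos: [0.5954, -0.3264, 0.2611]
tcp_rot: [0.002, 0.216, 0.976, -0.001]
contact_force: [0.1, 0.6, -1.9]
opening: 0.0229
grasp_force: 18.9
```

Run:
```python
from h import *
print(ctrl.state()['opening'])
plan(.654,-.054,.255)
```

```text
0.02289689601501304
from [ 0.5954 -0.3264  0.2611] 1.135 q6 end ~ -1.22 n 7
[8.83, 38.81, 0.87, 0.0, 0.0, -0.0]
[8.83, 38.81, 0.87, 0.0, 0.0, -0.0]
[8.83, 38.81, 0.87, 0.0, 0.0, -0.0]
[8.83, 38.81, 0.87, 0.0, 0.0, -0.0]
[8.83, 38.81, 0.87, 0.0, 0.0, -0.0]
[8.83, 38.81, 0.87, 0.0, 0.0, -0.0]
[8.83, 38.81, 0.87, 0.0, 0.0, -0.0]
```

Request:
{"name": "step_arm", "arguments": {
  "deltas": [
    [[1,9,39,0,0,0,0],[1,9,39,0,0,0,0],[1,9,39,0,0,0,0],[1,9,39,0,0,0,0],[1,9,39,0,0,0,0]]
  ]
}}

```text
time_s: 30.3
ee_pos: [0.6348, -0.1282, 0.2555]
tcp_rot: [-0.003, 0.216, 0.976, 0.0]
contact_force: [0.8, 0.0, -0.5]
opening: 0.0216
grasp_force: 19.8
```

Request:
{"name": "step_arm", "arguments": {
  "deltas": [
    [[1,9,39,0,0,0,0],[1,8,38,0,0,0,0],[1,0,0,18,0,0,0],[1,0,0,0,0,0,0],[1,0,0,0,0,0,0]]
  ]
}}

```text
time_s: 30.8
ee_pos: [0.6517, -0.0533, 0.2381]
tcp_rot: [-0.003, 0.216, 0.976, -0.0]
contact_force: [1.1, 0.4, -2.2]
opening: 0.0218
grasp_force: 19.8
```

Run:
```python
from h import *
plan(.654,-.054,.235)
s=cap('scene','s8.png');t=cap('top','t8.png');b=cv2.imread('pics/s8.png');cv2.imwrite('pics/c8.png',cv2.resize(b[210:310,260:360],(800,600) if 0 else (600,600),interpolation=2))
```

```text
from [ 0.6517 -0.0533  0.2381] 1.135 q6 end ~ -1.22 n 1
[-2.34, 0.35, 3.1, 0.0, 0.0, -0.0]
```

View pics/c8.png

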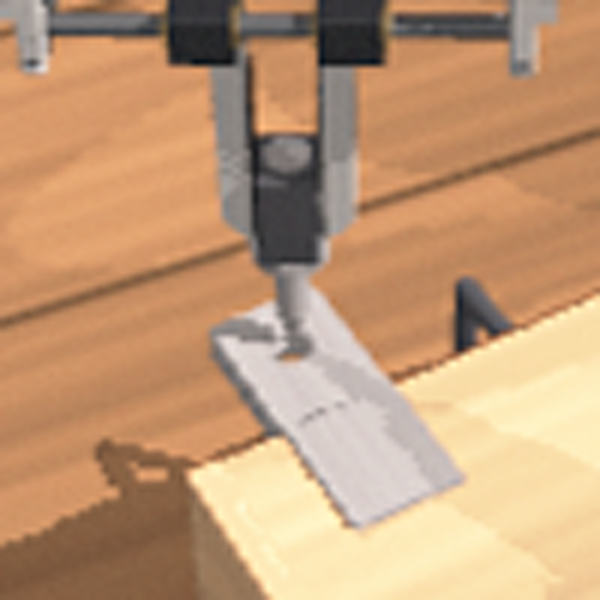

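The shank is right over the hole: its tip is at (290,340) and the head disc at (287,153). I'll compare this with projections.

Run:
```python
from h import *
np.set_printoptions(precision=2,suppress=True)
s=cap('scene');t=cap('top');st=ctrl.state();p=st['ee_pos'];print(p)
C=lambda q:(q-[260,210]+.5)*6
for n,dx,dy in(('at tcp',0,0),('x+3',.003,0),('y+3',0,.003)):
    q=p[:2]+[dx,dy];o=p[2]-.013
    print(n,*[C(proj(s,[*q,o+h])) for h in(.046,-.005,-.015,-.040)])
print('hole',C(proj(s,[.654,-.054,.178])),'tip over hole',C(proj(s,[.654,-.054,p[2]-.053])),'shank at -5,-15 over hole',C(proj(s,[.654,-.054,p[2]-.018])),C(proj(s,[.654,-.054,p[2]-.028])))
g=cv2.cvtColor(s['pixels'],cv2.COLOR_RGB2GRAY)
print(g[254:270,302:316])
```

```text
[ 0.65 -0.05  0.24]
at tcp [280.25 151.43] [284.69 256.62] [285.51 276.29] [287.53 324.22]
x+3 [283.68 157.  ] [287.99 262.19] [288.8  281.87] [290.76 329.8 ]
y+3 [288.42 148.9 ] [292.54 254.09] [293.31 273.77] [295.18 321.7 ]
hole [290.05 344.05] tip over hole [289.25 324.65] shank at -5,-15 over hole [286.44 257.05] [287.26 276.73]
[[144 107  74  99 129 135 141 128 140 170 164 161 154 149]
 [157 149 128 116 122 134 144 151 161 167 159 152 152 156]
 [151 153 147 134 107 117 132 164 172 161 155 158 160 161]
 [151 152 153 140 100 113 138 166 180 174 164 155 158 157]
 [150 151 157 142 100 114 139 165 184 202 203 172 151 152]
 [154 155 156 143 100 116 137 163 182 204 217 201 169 144]
 [154 166 191 177 100 113 137 163 184 203 217 214 192 141]
 [189 210 219 194  95 113 135 164 183 197 212 216 211 175]
 [213 215 217 202 132 109 134 154 169 201 210 213 215 201]
 [216 216 216 220 183  92 114 135 177 210 210 211 213 213]
 [177 219 218 224 213 126 101 146 197 216 209 209 212 213]
 [138 153 153 181 225 174 127 139 167 189 213 209 210 212]
 [134 126 123 152 180 145 117 116 122 151 194 209 207 209]
 [206 203 192 187 207 196 127 122 115 127 178 213 207 207]
 [215 215 213 206 191 131 112 108 108 139 199 214 212 209]
 [213 214 210 184 136 122 134 132 139 169 198 196 200 211]]
```

Request:
{"name": "step_arm", "arguments": {
  "deltas": [
    [[1,-1.8,0,0,0,0,0],[1,0,0,4,0,0,0],[1,0,0,4,0,0,0],[1,0,0,0,0,0,0],[1,0,0,0,0,0,0]]
  ]
}}

```text
time_s: 31.5
ee_pos: [0.6548, -0.0541, 0.2325]
tcp_rot: [-0.0, 0.216, 0.976, -0.0]
contact_force: [0.2, 0.3, -1.4]
opening: 0.022
grasp_force: 19.8
```

Request:
{"name": "step_arm", "arguments": {
  "deltas": [
    [[1,0,0,4,0,0,0],[1,0,0,0,0,0,0],[1,0,0,0,0,0,0]]
  ]
}}

```text
time_s: 31.8
ee_pos: [0.6549, -0.0541, 0.2287]
tcp_rot: [-0.0, 0.216, 0.976, 0.0]
contact_force: [0.4, 0.6, -1.1]
opening: 0.0222
grasp_force: 19.8
```

Request:
{"name": "step_arm", "arguments": {
  "deltas": [
    [[1,0,0,4,0,0,0],[1,0,0,0,0,0,0],[1,0,0,0,0,0,0]]
  ]
}}

```text
time_s: 32.1
ee_pos: [0.6549, -0.0541, 0.2247]
tcp_rot: [-0.0, 0.216, 0.976, -0.0]
contact_force: [-0.6, -0.6, -1.3]
opening: 0.022
grasp_force: 19.8
```

Request:
{"name": "step_arm", "arguments": {
  "deltas": [
    [[1,0,0,3,0,0,0],[1,0,0,0,0,0,0],[1,0,0,0,0,0,0]]
  ]
}}

```text
time_s: 32.4
ee_pos: [0.6547, -0.0544, 0.2218]
tcp_rot: [-0.0, 0.216, 0.976, -0.0]
contact_force: [-2.2, -0.0, -2.0]
opening: 0.0225
grasp_force: 19.8
```

Request:
{"name": "step_arm", "arguments": {
  "deltas": [
    [[1,0.6,-0.2,0,0,0,0],[1,0,0,3,0,0,0],[1,0,0,0,0,0,0],[1,0,0,0,0,0,0]]
  ]
}}

```text
time_s: 32.8
ee_pos: [0.6542, -0.0543, 0.2187]
tcp_rot: [-0.0, 0.216, 0.976, -0.0]
contact_force: [-1.8, -1.3, -0.2]
opening: 0.0222
grasp_force: 19.8
```

Request:
{"name": "step_arm", "arguments": {
  "deltas": [
    [[1,0,0,3,0,0,0],[1,0,0,0,0,0,0],[1,0,0,0,0,0,0]]
  ]
}}

```text
time_s: 33.1
ee_pos: [0.6541, -0.0543, 0.2153]
tcp_rot: [-0.001, 0.216, 0.976, -0.0]
contact_force: [-1.8, -1.2, -1.6]
opening: 0.022
grasp_force: 19.8
```

Still light contact, so I'll ease a little further in -x and go on.

Request:
{"name": "step_arm", "arguments": {
  "deltas": [
    [[1,0.4,-0.3,0,0,0,0],[1,0,0,3,0,0,0],[1,0,0,3,0,0,0],[1,0,0,0,0,0,0],[1,0,0,0,0,0,0]]
  ]
}}

```text
time_s: 33.6
ee_pos: [0.6538, -0.0541, 0.2094]
tcp_rot: [-0.0, 0.216, 0.976, 0.0]
contact_force: [-1.6, -1.8, -1.7]
opening: 0.0223
grasp_force: 19.8
```

Request:
{"name": "step_arm", "arguments": {
  "deltas": [
    [[1,0,0,3,0,0,0],[1,0,0,3,0,0,0],[1,0,0,0,0,0,0],[1,0,0,0,0,0,0]]
  ]
}}

```text
time_s: 34.0
ee_pos: [0.6539, -0.0542, 0.2034]
tcp_rot: [-0.0, 0.216, 0.976, 0.0]
contact_force: [-1.5, -2.5, -1.5]
opening: 0.0222
grasp_force: 19.8
```

Request:
{"name": "step_arm", "arguments": {
  "deltas": [
    [[1,0,0,3,0,0,0],[1,0,0,3,0,0,0],[1,0,0,0,0,0,0],[1,0,0,0,0,0,0]]
  ]
}}

```text
time_s: 34.4
ee_pos: [0.6539, -0.0542, 0.1974]
tcp_rot: [-0.0, 0.216, 0.976, 0.0]
contact_force: [-1.5, -2.4, -3.4]
opening: 0.0219
grasp_force: 19.8
```

Request:
{"name": "step_arm", "arguments": {
  "deltas": [
    [[1,0,0,3,0,0,0],[1,0,0,2,0,0,0],[1,0,0,0,0,0,0],[1,0,0,0,0,0,0]]
  ]
}}

```text
time_s: 34.8
ee_pos: [0.6539, -0.0542, 0.1926]
tcp_rot: [-0.0, 0.216, 0.976, -0.0]
contact_force: [-1.2, -2.5, -2.8]
opening: 0.022
grasp_force: 19.8
```

Request:
{"name": "step_arm", "arguments": {
  "deltas": [
    [[1,0,0,1.5,0,0,0],[1,0,0,0,0,0,0],[1,0,0,0,0,0,0]]
  ]
}}

```text
time_s: 35.1
ee_pos: [0.6539, -0.0542, 0.1914]
tcp_rot: [-0.0, 0.216, 0.976, -0.0]
contact_force: [-2.0, -2.6, -0.4]
opening: 0.0224
grasp_force: 19.8
```

Request:
{"name": "step_arm", "arguments": {
  "deltas": [
    [[1,0,0,1,0,0,0],[1,0,0,0,0,0,0],[1,0,0,0,0,0,0]]
  ]
}}

```text
time_s: 35.4
ee_pos: [0.654, -0.0543, 0.1909]
tcp_rot: [0.0, 0.216, 0.976, -0.0]
contact_force: [-3.0, -2.0, 2.2]
opening: 0.0223
grasp_force: 19.8
```

Request:
{"name": "step_arm", "arguments": {
  "deltas": [
    [[1,0,0,1,0,0,0],[1,0,0,0,0,0,0],[1,0,0,0,0,0,0]]
  ]
}}

```text
time_s: 35.7
ee_pos: [0.654, -0.0543, 0.1908]
tcp_rot: [0.0, 0.216, 0.976, -0.0]
contact_force: [-5.7, -2.1, 5.1]
opening: 0.0221
grasp_force: 19.8
```

The collar is seated: z has stalled and the force is rising. I'll release, rise and look.

Request:
{"name": "step_arm", "arguments": {
  "deltas": [
    [[-0.3,0,0,0,0,0,0],[-0.3,0,0,0,0,0,0],[-0.3,0,0,0,0,0,0],[-0.3,0,0,0,0,0,0],[-0.3,0,0,0,0,0,0]]
  ]
}}

```text
time_s: 36.2
ee_pos: [0.6541, -0.054, 0.1891]
tcp_rot: [-0.0, 0.216, 0.976, 0.0]
contact_force: [-0.1, 0.3, -1.0]
opening: 0.0583
grasp_force: 0.0
```

Request:
{"name": "step_arm", "arguments": {
  "deltas": [
    [[-0.3,0,0,-25,0,0,0],[-0.3,0,0,-40,0,0,0],[-0.3,0,0,-40,0,0,0],[-0.3,40,0,0,0,0,0],[-0.3,40,0,0,0,0,0]]
  ]
}}

```text
time_s: 36.7
ee_pos: [0.5824, -0.0207, 0.2964]
tcp_rot: [0.002, 0.217, 0.976, 0.0]
contact_force: [-0.7, 0.1, -0.7]
opening: 0.0607
grasp_force: 0.0
```

Request:
{"name": "step_arm", "arguments": {
  "deltas": [
    [[-0.3,40,0,0,0,0,0],[-0.3,40,0,0,0,0,0],[-0.3,40,0,0,0,0,0],[-0.3,0,0,0,0,0,0],[-0.3,0,0,0,0,0,0]]
  ]
}}

```text
time_s: 37.2
ee_pos: [0.4726, 0.0305, 0.2949]
tcp_rot: [0.001, 0.216, 0.976, 0.0]
contact_force: [0.2, -0.4, -0.1]
opening: 0.0609
grasp_force: 0.0
```

Run:
```python
from h import *
s=cap('scene','s9.png');t=cap('top','t9.png');b=cv2.imread('pics/s9.png');a=cv2.imread('pics/t9.png')
cv2.imwrite('pics/c9.png',np.hstack([cv2.resize(b[230:300,275:345],(400,400),interpolation=2),cv2.resize(a[160:230,305:375],(400,400),interpolation=2)]))
print(ctrl.state()['ee_pos'],'head top expected scene/top crop',(proj(s,[.654,-.054,.224])-[275,230])*400/70,(proj(t,[.654,-.054,.224])-[305,160])*400/70)
```

```text
[0.47370073 0.02984826 0.29484586] head top expected scene/top crop [184.18487652 126.50327907] [205.66077267 218.77913765]
```

View pics/c9.png

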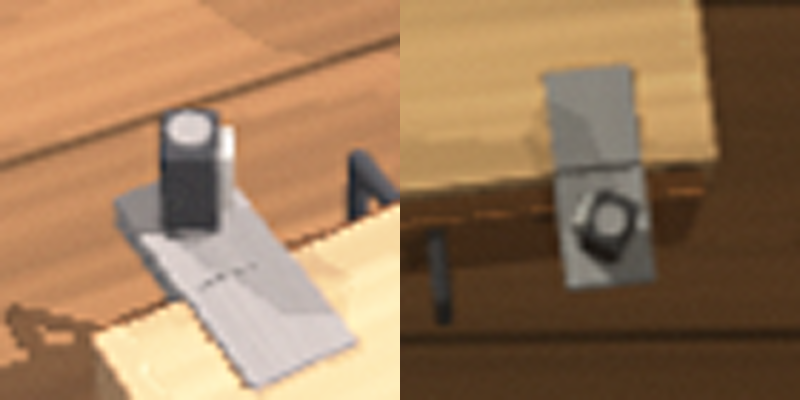

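The pin's head is at (188,128), as expected for a seated collar. The button is out at (227,155) and the door is shut, so I'll hand the job in.

```bash
python3 -c "
from cell import ctrl
print(ctrl.hand_in())"
```

```text
the job is handed in; nothing more can be done
None
```

I handed the job in: the bush and sanding drum (the only tooling I found on the bench) are upright in the tray, the door is shut, and the pin is seated with its button out; the hand-in gave no verdict.

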